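# Stir the tumbling media under the splash guard

### The job

The ceramic pieces in the tub lie apart, the cylinders in the open half and the triangular ones under the clear splash guard. Take the wooden stirrer from its sloping rest and stir with it, never with the fingers, reaching in under the guard, until at least two cylinders lie under the guard and at least two triangular pieces lie out in the open half, with every piece still in the tub. Then lay the stirrer back home in its rest, let go of it, and leave the multimeter, tape roll and mug where they are.

Things in the scene. Friction and masses are not known exactly. Their poses are not given: they have to be found in the camera images.
- tub: round open steel tub fixed to the bench: 168 mm inside diameter at the floor, 172 at the rim, wall 4 mm, rim 65 mm above the bench, on a plywood board 190 x 200 x 10 mm. Origin at bench height under the tub's centre, z up; x points from the open half to the half that a clear splash guard covers (about to the robot's left)
- tub_floor (a point): centre of the tub's inner floor, 16 mm above the bench (the rim is 49 mm above it)
- guard_edge (a point): middle of the lower front edge of the clear plastic splash guard, 5 mm beyond the tub's centre, 115 mm above the bench, axes as the tub's. The guard is a fixed level plate from here 90 mm along +x, +-98 mm along y, 4 mm thick (screw heads to 123 mm above the bench), on two 10 mm posts outside the tub at 80 mm along x, +-88 mm along y
- stirrer: wooden stirrer, 200 mm long, 80 g: plain round stick 16 mm in diameter with a flat black rubber handle (36 mm along x, 16 along y) over the top 52 mm. Origin at the middle of the foot's end face, z along the shaft to the top end. It starts sloping in the rest
- stirrer_grip (a point): point on the stirrer's axis 178 mm from the foot, 22 mm below the top end: in the flat handle: a good place to grip, along the shaft and across its 16 mm
- rest: fixed sloping aluminium rest on a 130 x 70 x 12 mm board; origin at bench height under the board's middle. The stirrer leans in it 35 degrees from vertical, top end to -x (about to the robot's right): foot on a ledge square to the shaft (foot centre x 45, y 0, z 40 mm), shaft in a channel with flared cheeks, 47 to 127 mm up from the foot, open on the upper side (+x and up), bed 8 mm below the axis
- rest_grip (a point): where the stirrer_grip point lies when the stirrer is home in the rest: 178 mm up the shaft from the foot (axes of this point are those of the rest)
- cyl_0: smooth, slippery white ceramic tumbling piece, a cylinder 26 mm in diameter and 24 mm high, standing flat on the tub floor at first; origin at the centre of its underside
- cyl_1: smooth, slippery white ceramic tumbling piece, a cylinder 26 mm in diameter and 24 mm high, standing flat on the tub floor at first; origin at the centre of its underside
- cyl_2: smooth, slippery white ceramic tumbling piece, a cylinder 26 mm in diameter and 24 mm high, standing flat on the tub floor at first; origin at the centre of its underside
- cyl_3: smooth, slippery white ceramic tumbling piece, a cylinder 26 mm in diameter and 24 mm high, standing flat on the tub floor at first; origin at the centre of its underside
- tri_0: smooth, slippery white ceramic tumbling piece, a triangular prism with 30 mm sides, 24 mm high, standing flat on the tub floor at first; origin at the centre of its underside
- tri_1: smooth, slippery white ceramic tumbling piece, a triangular prism with 30 mm sides, 24 mm high, standing flat on the tub floor at first; origin at the centre of its underside
- tri_2: smooth, slippery white ceramic tumbling piece, a triangular prism with 30 mm sides, 24 mm high, standing flat on the tub floor at first; origin at the centre of its underside
- tri_3: smooth, slippery white ceramic tumbling piece, a triangular prism with 30 mm sides, 24 mm high, standing flat on the tub floor at first; origin at the centre of its underside
- meter: hand-held multimeter 148 x 74 x 48 mm lying on the bench, bystander; origin at the centre of its underside
- tape_roll: roll of brown tape 88 mm across, 48 mm high, lying flat, bystander; origin at the centre of its underside
- mug: dark mug 88 x 126 x 106 mm, bystander; origin at the centre of its underside

How it is judged:
At the end, for the whole second after the job is handed in: Centres of at least 2 cylinders beyond the guard's front edge and of at least 2 triangular pieces on its open side; all 8 pieces inside the tub; stirrer still in its rest, sloping 26 to 44 degrees from vertical, its grip point within 25 mm of home ((x of each of cyl_0, cyl_1 in the frame of tub above 0.005 m or x of each of cyl_0, cyl_2 in the frame of tub above 0.005 m or x of each of cyl_0, cyl_3 in the frame of tub above 0.005 m or x of each of cyl_1, cyl_2 in the frame of tub above 0.005 m or x of each of cyl_1, cyl_3 in the frame of tub above 0.005 m or x of each of cyl_2, cyl_3 in the frame of tub above 0.005 m) and (x of each of tri_0, tri_1 in the frame of tub below 0.005 m or x of each of tri_0, tri_2 in the frame of tub below 0.005 m or x of each of tri_0, tri_3 in the frame of tub below 0.005 m or x of each of tri_1, tri_2 in the frame of tub below 0.005 m or x of each of tri_1, tri_3 in the frame of tub below 0.005 m or x of each of tri_2, tri_3 in the frame of tub below 0.005 m) and horizontal distance between each of cyl_0, cyl_1, cyl_2, cyl_3, tri_0, tri_1, tri_2, tri_3 and tub_floor below 0.088 m and height (world z) of each of cyl_0, cyl_1, cyl_2, cyl_3, tri_0, tri_1, tri_2, tri_3 below 0.065 m and distance between stirrer_grip and rest_grip below 0.025 m and angle between stirrer's own z axis and vertical between 0.45 and 0.77 rad and linear speed of stirrer below 0.03 m/s); the robot touches nothing.
It fails at once if the fingers touch the ceramic pieces (contact force between the fingers and cyl_0 above 1 N or contact force between the fingers and cyl_1 above 1 N or contact force between the fingers and cyl_2 above 1 N or contact force between the fingers and cyl_3 above 1 N or contact force between the fingers and tri_0 above 1 N or contact force between the fingers and tri_1 above 1 N or contact force between the fingers and tri_2 above 1 N or contact force between the fingers and tri_3 above 1 N).
It fails at once if a bystander (multimeter, tape roll, mug) is shifted by more than 20 mm (distance of any of meter, tape_roll, mug from where it was at the start of the episode above 0.02 m).
It also fails if it takes over 72 s, if anything falls off the work surface, if the arm or the gripper's body presses on something with over 40 N, if the wrist force passes 120 N, or if a joint passes its speed limit or range.

### The arm

A 6-joint arm with a two-finger parallel gripper is mounted at the origin on a cart in front of the work surface, level with it; the furniture and walls round the work are solid. World frame = base frame: x ahead of the robot, y to its left, z up, the work surface at z = 0. Lengths are in m, angles in rad, forces in N, time in s.
With the tool pointing down it reaches from about 0.35 to 0.975 m from the base axis. Payload 7.1 kg.
Tool frame: the origin (TCP) lies at the very end of the fingers, on their centre line; the grasp point (between the pads) lies 19 mm behind it; x points along the fingers, z is the direction in which the jaws open and shut, and the axes are right-handed (so a half turn about x gives the same grasp; the last joint's range is limited). The gripper opens to 88 mm and grips with 3 to 60 N. Pads are 20 mm wide; open, the fingers measure 115 mm over their backs; the gripper's body (75 mm by 178 mm) begins 61 mm behind the grasp point.
Start: joints at [-1.328, 0.423, 1.63, -0, 1.089, -0.019], TCP at [0.162, -0.604, 0.223] pointing down, gripper open.
Joint ranges: [-3, 3], [-0.9, 2.11], [0.09, 2.58], [-1.31, 4.45], [0.11, 2.69], [-2.54, 2.54]. Speed limits (rad/s): [2.39, 2.39, 3.01, 3.14, 3.14, 3.14].

### API

Orientations are given as a unit quaternion [w, x, y, z].
In Python, from cell import status, viewer, ticket gives the robot as it stands.
- The arm moves only by the shell command python3 -m jog 'ROWS' [FORCE]. ROWS is JSON, a list of rows, each a list of 3 entries, a list of its own where there are three numbers: the turn, a rotation vector about the tool's x, y, z as a fraction of full scale, then the shift along the tool's x, y, z as a fraction of full scale, then the closure, from 0 (fully open) to 1 (shut). A call has exactly 8 rows; each row shifts and turns the commanded pose from where the row before left it, along the tool's axes as they then stand; what a row does not reach is not made up. Full scale, the value 1, is 1 m for a shift and 0.5 rad for a turn. A row lasts 1/10 s, in which the tool goes at most 50 mm and 8.59 degrees, less where a joint would pass 70% of its speed; a pose out of reach is approached as far as the arm can. A call with a number of a shift or a turn outside -1 to 1 is refused whole. A call with a gripper value outside its range is refused whole. The fingers move at their own pace and stop on an object; FORCE is the grip in N (left out, the last holds). Time passes only in rows, so rows that do not move let the fingers close, or fill a call up. It gives the time, the measured TCP pose, the force and the opening at its end, in the units of the state.
- status.sense(): the state, without advancing time (a new reading comes with each control period).
- viewer.capture(name): name is "scene" or "top" or "wrist"; returns a dict with "img" (400x640x3 uint8, blue, green, red), "K" (3x3 intrinsics, pixels), "k1" (the pictures are not rectified: a ray, as slopes to the right and down, at radius r is drawn at 1 + k1 r^2 times it, then the intrinsics apply), "eye" and "orientation" of the camera in the world; the wrist camera has in their place "tool_from_camera" (4x4, takes a point from camera to tool coordinates, whose origin is the TCP and whose axes are the tool frame's). Camera axes: x right, y down, z forward; pixel columns grow to the right and rows downward; lengths in m; the calibration is good to about 2 mm. A picture is of the moment at which its call begins: read the wrist's pose just before it. There is no depth.
- ticket.hand_in(): hands the job in, once; it reports no verdict.
The state is a dict: "t": time; "joints": joint angles; "qvel": joint speeds; "effort": joint torques, N m; "eef_pos": TCP position; "tool_rot": TCP orientation; "ft_force": force on the tool from outside, world axes, zero at the start; "torque": the same for the moment, N m; "width": finger opening in m.
Only numpy, scipy, OpenCV 4.12 (cv2) and the standard library are available. Lean on these libraries where they do the work, as an engineer would, in place of code of your own. Each camera call takes 0.05 s, during which the arm holds its last target. There are 200 camera calls.

## Working session

There is one attempt and no reset: what is moved stays moved. The work goes in short steps, Python scripts to look and compute and a shell command to move; the robot and the scene stay as the last step left them, time stands still between calls to the robot, and variables do not carry over. Pictures are saved under pics/ and viewed, about 8 in all and at most 12, crops included, and the job is handed in when it is done.

```bash
mkdir -p pics; ls
python3 - <<'E'
from cell import status, viewer
import cv2
s=status.sense();print(s)
for n in("scene","top"):
    c=viewer.capture(n);cv2.imwrite(f"pics/{n}0.png",c["img"]);print(n,c["K"],c["k1"],c["eye"],c["orientation"])
E
```

```text
pics
{'t': 0.0, 'joints': array([-1.32799038e+00,  4.23826400e-01,  1.63071392e+00,  1.30402374e-05,
        1.08861612e+00, -1.89348259e-02]), 'qvel': array([ 0.00025776, -0.00066776, -0.00046674, -0.00152458,  0.00042306,
       -0.00034445]), 'effort': array([ 1.56443137e-03, -5.44622576e+01, -2.73666286e+01,  6.43655215e-02,
        2.27767322e-02, -1.30658823e-04]), 'eef_pos': array([ 0.16165525, -0.60313418,  0.22190133]), 'tool_rot': array([ 0.56054181,  0.43082537,  0.56140106, -0.43012932]), 'ft_force': array([-0.10647903,  0.01986879,  0.58940197]), 'torque': array([ 0.0310473 ,  0.01274883, -0.00730357]), 'width': 0.08784674836604249}
scene [[377.51471074   0.         327.14530505]
 [  0.         377.51471074 201.68831268]
 [  0.           0.           1.        ]] 0.005716539908345045 [-0.19908056  0.71354333  0.78718577] [ 0.21182923 -0.39586491  0.78677133 -0.42356844]
top [[378.68714899   0.         321.42891888]
 [  0.         378.68714899 200.12049626]
 [  0.           0.           1.        ]] -0.018953997309584955 [0.41902494 0.07361874 1.14860411] [-0.08242119  0.73977757 -0.6637481   0.07330996]
```

View pics/top0.png

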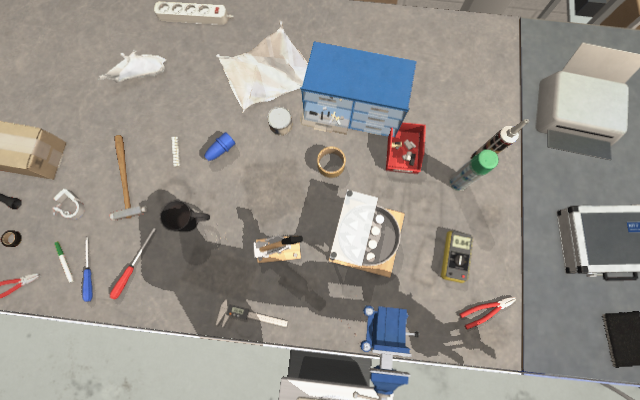

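View pics/scene0.png

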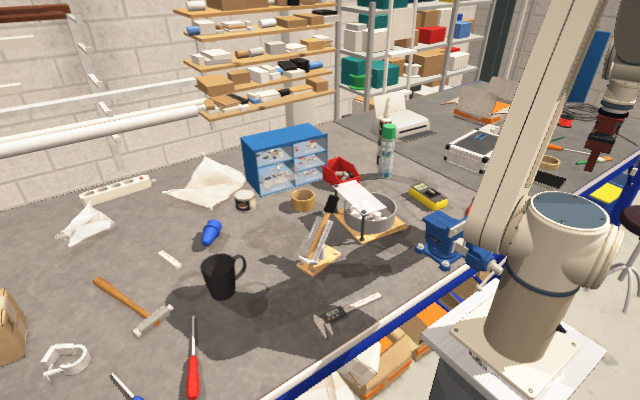

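```bash
cat > h.py <<'E'
import numpy as np, cv2
from scipy.spatial.transform import Rotation as R
def q2R(q): return R.from_quat([q[1],q[2],q[3],q[0]])
def campose(c,s=None):
    if "eye" in c: return q2R(c["orientation"]).as_matrix(),np.array(c["eye"])
    T=np.array(c["tool_from_camera"]);Rt=q2R(s["tool_rot"]).as_matrix()
    return Rt@T[:3,:3],Rt@T[:3,3]+s["eef_pos"]
def ray(c,u,v,s=None):
    K=c["K"];d=np.array([(u-K[0,2])/K[0,0],(v-K[1,2])/K[1,1]]);x=d.copy()
    for _ in range(10): x=d/(1+c["k1"]*(x@x))
    M,e=campose(c,s);r=M@np.array([x[0],x[1],1]);return e,r
def onz(c,u,v,z,s=None):
    e,r=ray(c,u,v,s);return e+r*(z-e[2])/r[2]
def proj(c,p,s=None):
    M,e=campose(c,s);q=M.T@(np.array(p)-e);x=q[:2]/q[2];x=x*(1+c["k1"]*(x@x))
    return c["K"][:2,:2]@x+c["K"][:2,2]
E
python3 - <<'E'
from cell import viewer
from h import *
c=viewer.capture("top");im=c["img"]
a=cv2.resize(im[180:285,245:415],None,fx=4.6,fy=4.6,interpolation=cv2.INTER_CUBIC);cv2.imwrite("pics/topcrop.png",a)
c2=viewer.capture("scene");a=cv2.resize(c2["img"][165:285,285:425],None,fx=4.6,fy=4.6,interpolation=cv2.INTER_CUBIC);cv2.imwrite("pics/scenecrop.png",a)
import pickle;pickle.dump((c,c2),open("c0.pkl","wb"))
E
```

```text
(no output)
```

View pics/topcrop.png

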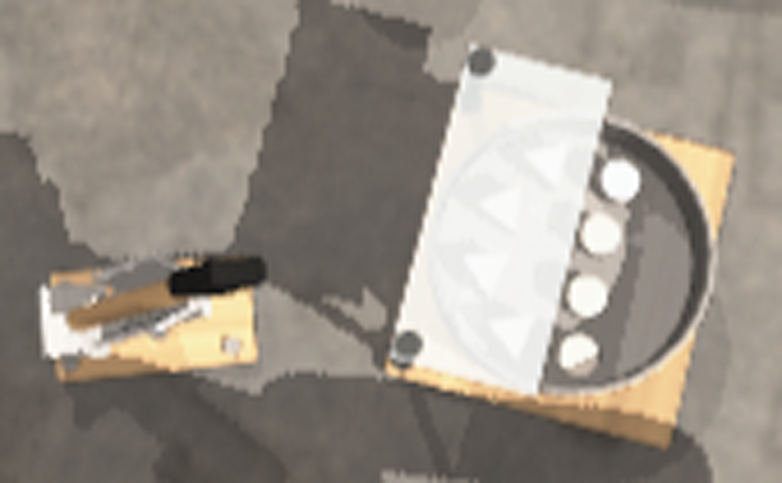

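View pics/scenecrop.png

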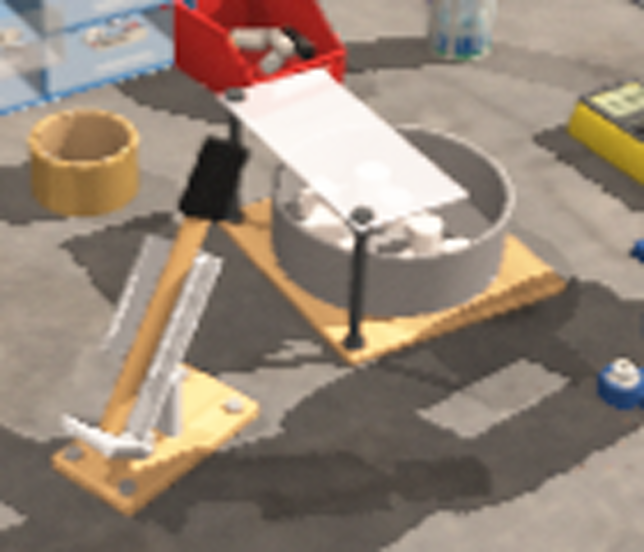

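Run:
```python
from h import *
import pickle
from cell import status
c,c2=pickle.load(open("c0.pkl","rb"))
f=lambda p:(245+p[0]/4.6,180+p[1]/4.6); g=lambda p:(285+p[0]/4.6,165+p[1]/4.6)
np.set_printoptions(precision=4,suppress=True)
for n,p,z in[("guard",[(470,47),(612,80),(540,395),(390,368)],.119),("screw",[(481,62),(407,344)],.123),("restboard",[(50,272),(258,362),(60,382),(246,288)],.012),("board",[(735,155),(668,445),(388,368)],.010),("cyl",[(620,180),(601,234),(587,295),(578,352)],.040),("tri",[(550,165),(497,205),(487,265),(515,330)],.040),("rimR",[(712,260)],.065),("handle end",[(265,270)],.19),("restledge",[(45,320)],.04)]:
    for q in p: print(n,q,onz(c,*f(q),z))
print("scene")
for n,p,z in[("screw",[(235,95),(363,215)],.123),("guard front",[(325,72),(467,193)],.119),("restboard",[(55,460),(128,512),(258,408)],.012),("board",[(565,290),(352,360)],.01)]:
    for q in p: print(n,q,onz(c2,*g(q),z))
# triangulate handle top end
e1,r1=ray(c,*f((258,270)));e2,r2=ray(c2,*g((228,143)))
A=np.c_[r1,-r2];t=np.linalg.lstsq(A,e2-e1,rcond=None)[0];print("handle top",e1+r1*t[0],e2+r2*t[1])
s=status.sense();print(q2R(s["tool_rot"]).as_matrix())
```

```text
guard (470, 47) [0.685  0.0309 0.119 ]
guard (612, 80) [ 0.6738 -0.0567  0.119 ]
guard (540, 395) [ 0.481  -0.0292  0.119 ]
guard (390, 368) [0.4871 0.0594 0.119 ]
screw (481, 62) [0.6754 0.0236 0.123 ]
screw (407, 344) [0.5017 0.051  0.123 ]
restboard (50, 272) [0.5319 0.2854 0.012 ]
restboard (258, 362) [0.4888 0.1432 0.012 ]
restboard (60, 382) [0.4622 0.2687 0.012 ]
restboard (246, 288) [0.5355 0.1567 0.012 ]
board (735, 155) [ 0.6585 -0.1558  0.01  ]
board (668, 445) [ 0.4648 -0.1245  0.01  ]
board (388, 368) [0.4942 0.0592 0.01  ]
cyl (620, 180) [ 0.6278 -0.0768  0.04  ]
cyl (601, 234) [ 0.5915 -0.0674  0.04  ]
cyl (587, 295) [ 0.5516 -0.0615  0.04  ]
cyl (578, 352) [ 0.5151 -0.0587  0.04  ]
tri (550, 165) [ 0.6327 -0.0311  0.04  ]
tri (497, 205) [0.603  0.0006 0.04  ]
tri (487, 265) [0.5638 0.0035 0.04  ]
tri (515, 330) [ 0.5246 -0.0179  0.04  ]
rimR (712, 260) [ 0.5787 -0.1344  0.065 ]
handle end (265, 270) [0.5282 0.1344 0.19  ]
restledge (45, 320) [0.4986 0.279  0.04  ]
scene
screw (235, 95) [0.6678 0.0291 0.123 ]
screw (363, 215) [0.4944 0.0554 0.123 ]
guard front (325, 72) [ 0.6591 -0.0511  0.119 ]
guard front (467, 193) [ 0.4761 -0.0231  0.119 ]
restboard (55, 460) [0.5207 0.2879 0.012 ]
restboard (128, 512) [0.4542 0.2768 0.012 ]
restboard (258, 408) [0.4822 0.1513 0.012 ]
board (565, 290) [ 0.4518 -0.1123  0.01  ]
board (352, 360) [0.4843 0.0661 0.01  ]
handle top [0.5274 0.1381 0.1934] [0.531  0.142  0.1941]
[[-0.0002  0.9659  0.2589]
 [ 0.0008  0.2589 -0.9659]
 [-1.     -0.     -0.0009]]
```

```bash
cat >> h.py <<'E'
def frame(yawdir,tilt):
    """tool rot: x along -u (down the shaft), leaning to -yawdir; z = -(y axis of rest/tub)"""
    d=np.array([yawdir[0],yawdir[1],0.]);d/=np.linalg.norm(d)
    x=d*np.sin(tilt)+np.array([0,0,-np.cos(tilt)])
    z=np.array([d[1],-d[0],0]);return np.c_[x,np.cross(z,x),z]
def plan(way,s,close):
    """way: list of (pos,Rmat,nrows); prints rows"""
    p=np.array(s["eef_pos"]);r=q2R(s["tool_rot"]);rows=[]
    for P,M,n in way:
        Rt=R.from_matrix(M);dp=(np.array(P)-p)/n;dr=(r.inv()*Rt).as_rotvec()/n
        for i in range(n):
            rows.append([list(np.round(dr/0.5,3)+0.),list(np.round(r.inv().apply(dp),4)+0.),close]);r=r*R.from_rotvec(dr)
        p=np.array(P);r=Rt
        print("step/row mm %.1f deg %.1f"%(np.linalg.norm(dp)*1e3,np.degrees(np.linalg.norm(dr))))
    for i in range(0,len(rows),8):
        print(str([[[float(v) for v in a[0]],[float(v) for v in a[1]],a[2]] for a in rows[i:i+8]]).replace(" ",""))
RX=np.array([-.21,.978]);TX=np.array([.15,.989])
E
python3 - <<'E'
from h import *
from cell import status
u=np.array([.1204,-.561,.819]);g=np.array([.515,.160,.186])
M=frame(RX,np.radians(35));s=status.sense()
p=g+110*u/1e3; print(p,M)
plan([([.36,-.3,.33],frame([.5,.866],np.radians(5)),8),(p+[0,0,.0],M,16)],s,0)
E
```

```text
[0.528244 0.09829  0.27609 ] [[-0.1204159  -0.17197172  0.97771455]
 [ 0.56079403  0.80089687  0.20993871]
 [-0.81915204  0.57357644  0.        ]]
step/row mm 47.3 deg 5.7
step/row mm 27.2 deg 3.2
[[[-0.196,0.008,0.021],[-0.0134,0.0338,-0.0302],0],[[-0.196,0.008,0.021],[-0.013,0.0367,-0.0268],0],[[-0.196,0.008,0.021],[-0.0125,0.0393,-0.0231],0],[[-0.196,0.008,0.021],[-0.012,0.0415,-0.0192],0],[[-0.196,0.008,0.021],[-0.0115,0.0433,-0.0151],0],[[-0.196,0.008,0.021],[-0.0109,0.0447,-0.0108],0],[[-0.196,0.008,0.021],[-0.0104,0.0456,-0.0065],0],[[-0.196,0.008,0.021],[-0.01,0.0462,-0.002],0]]
[[[-0.087,0.032,0.062],[0.0057,0.0264,-0.0033],0],[[-0.087,0.032,0.062],[0.0066,0.0263,-0.0021],0],[[-0.087,0.032,0.062],[0.0074,0.0262,-0.0008],0],[[-0.087,0.032,0.062],[0.0082,0.026,0.0004],0],[[-0.087,0.032,0.062],[0.009,0.0256,0.0017],0],[[-0.087,0.032,0.062],[0.0098,0.0252,0.003],0],[[-0.087,0.032,0.062],[0.0105,0.0248,0.0042],0],[[-0.087,0.032,0.062],[0.0112,0.0242,0.0054],0]]
[[[-0.087,0.032,0.062],[0.0118,0.0236,0.0067],0],[[-0.087,0.032,0.062],[0.0124,0.0229,0.0079],0],[[-0.087,0.032,0.062],[0.013,0.0221,0.0091],0],[[-0.087,0.032,0.062],[0.0135,0.0213,0.0102],0],[[-0.087,0.032,0.062],[0.014,0.0204,0.0114],0],[[-0.087,0.032,0.062],[0.0144,0.0194,0.0125],0],[[-0.087,0.032,0.062],[0.0148,0.0184,0.0135],0],[[-0.087,0.032,0.062],[0.0152,0.0173,0.0145],0]]
```

```bash
python3 -m jog '[[[-0.2,0.01,0.02],[-0.013,0.034,-0.03],0],[[-0.2,0.01,0.02],[-0.013,0.037,-0.027],0],[[-0.2,0.01,0.02],[-0.013,0.039,-0.023],0],[[-0.2,0.01,0.02],[-0.012,0.041,-0.019],0],[[-0.2,0.01,0.02],[-0.012,0.043,-0.015],0],[[-0.2,0.01,0.02],[-0.011,0.045,-0.011],0],[[-0.2,0.01,0.02],[-0.01,0.046,-0.006],0],[[-0.2,0.01,0.02],[-0.01,0.046,-0.002],0]]'
python3 -m jog '[[[-0.087,0.032,0.062],[0.006,0.026,-0.003],0],[[-0.087,0.032,0.062],[0.007,0.026,-0.002],0],[[-0.087,0.032,0.062],[0.007,0.026,-0.001],0],[[-0.087,0.032,0.062],[0.008,0.026,0.0],0],[[-0.087,0.032,0.062],[0.009,0.026,0.002],0],[[-0.087,0.032,0.062],[0.01,0.025,0.003],0],[[-0.087,0.032,0.062],[0.01,0.025,0.004],0],[[-0.087,0.032,0.062],[0.011,0.024,0.005],0]]'
python3 -m jog '[[[-0.087,0.032,0.062],[0.012,0.024,0.007],0],[[-0.087,0.032,0.062],[0.012,0.023,0.008],0],[[-0.087,0.032,0.062],[0.013,0.022,0.009],0],[[-0.087,0.032,0.062],[0.013,0.021,0.01],0],[[-0.087,0.032,0.062],[0.014,0.02,0.011],0],[[-0.087,0.032,0.062],[0.014,0.019,0.012],0],[[-0.087,0.032,0.062],[0.015,0.018,0.013],0],[[-0.087,0.032,0.062],[0.015,0.017,0.014],0]]'
python3 - <<'E'
from h import *
from cell import status,viewer
s=status.sense();c=viewer.capture("wrist");cv2.imwrite("pics/w1.png",c["img"]);import pickle;pickle.dump((c,s),open("w1.pkl","wb"))
print(s,q2R(s["tool_rot"]).as_matrix(),c["tool_from_camera"],c["K"])
for n in("scene","top"): cv2.imwrite(f"pics/{n}1.png",viewer.capture(n)["img"])
E
```

```text
t: 1.0
eef_pos: [0.3593, -0.2981, 0.3313]
tool_rot: [0.69, 0.207, 0.678, -0.146]
ft_force: [0.5, -1.0, -0.2]
width: 0.088
t: 1.8
eef_pos: [0.4391, -0.0991, 0.3038]
tool_rot: [0.683, 0.176, 0.705, 0.072]
ft_force: [0.6, -1.0, -0.7]
width: 0.088
t: 2.6
eef_pos: [0.5187, 0.099, 0.2765]
tool_rot: [0.643, 0.136, 0.697, 0.287]
ft_force: [-0.7, -0.3, -0.3]
width: 0.0878
{'t': 2.6, 'joints': array([-0.15252897,  0.33957794,  1.76527911,  0.57799742,  1.34095338,
       -0.60054831]), 'qvel': array([ 0.36094298,  0.30322445, -0.21358332,  0.30569383,  0.05853896,
       -0.25143477]), 'effort': array([ -1.80212013, -49.39406991, -24.29203212,   1.43990882,
         1.29580703,   0.34874269]), 'eef_pos': array([0.51872447, 0.09895926, 0.27653705]), 'tool_rot': array([0.64315871, 0.13607247, 0.69664835, 0.28724942]), 'ft_force': array([-0.69212545, -0.32407452, -0.33818422]), 'torque': array([-0.26252621, -0.16950102,  0.01999437]), 'width': 0.08776753102115625} [[-0.13566231 -0.1799046   0.97428439]
 [ 0.55908326  0.79794411  0.22519128]
 [-0.81793744  0.57525606 -0.00766929]] [[-8.00768804e-04 -2.66110446e-01  9.63942213e-01 -1.62500301e-01]
 [-1.33149444e-04 -9.63942485e-01 -2.66110632e-01  7.27270439e-02]
 [ 9.99999671e-01 -3.41441462e-04  7.36462612e-04 -2.39332169e-04]
 [ 0.00000000e+00  0.00000000e+00  0.00000000e+00  1.00000000e+00]] [[316.31295891   0.         322.35960893]
 [  0.         316.31295891 201.03302494]
 [  0.           0.           1.        ]]
```

View pics/w1.png

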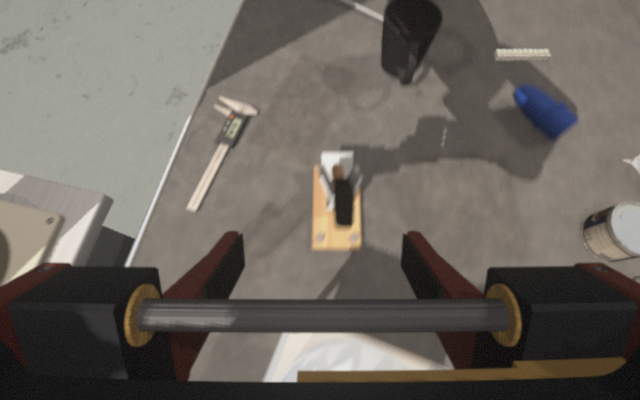

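Run:
```python
from h import *
import pickle
np.set_printoptions(precision=4,suppress=True)
c,s=pickle.load(open("w1.pkl","rb"))
for q in[(314,249),(362,248),(316,168)]: print("board",onz(c,*q,.012,s))
for q in[(338,151)]: print("ledge far",onz(c,*q,.03,s))
# handle mask
im=c["img"].astype(int);m=((im.max(2)<50)).astype(np.uint8);m[:,:325]=0;m[:,360:]=0;m[:165]=0;m[230:]=0
n,l,st,ce=cv2.connectedComponentsWithStats(m);i=1+np.argmax(st[1:,4]);print(st[i],ce[i]);ys,xs=np.where(l==i)
for y in range(st[i][1],st[i][1]+st[i][3],8): print(y,xs[ys==y].min(),xs[ys==y].max())
for z in(.17,.186,.2): print("handle ctr",z,onz(c,*ce[i],z,s))
ct=pickle.load(open("c0.pkl","rb"))[0];T=ct["img"].astype(int);m=(T.max(2)<45).astype(np.uint8);m[:,:278]=0;m[:,306:]=0;m[:232]=0;m[250:]=0
n,l,st,ce2=cv2.connectedComponentsWithStats(m);j=1+np.argmax(st[1:,4]);print(st[j],ce2[j])
e1,r1=ray(c,*ce[i],s);e2,r2=ray(ct,*ce2[j])
t=np.linalg.lstsq(np.c_[r1,-r2],e2-e1,rcond=None)[0];print("handle",e1+r1*t[0],e2+r2*t[1])
```

```text
board [0.4937 0.1464 0.012 ]
board [0.559  0.1628 0.012 ]
board [0.4675 0.2688 0.012 ]
ledge far [0.4957 0.2952 0.03  ]
[335 180  17  44 624] [343.0753 201.1747]
180 336 342
188 336 350
196 336 351
204 336 350
212 337 350
220 337 350
handle ctr 0.17 [0.522  0.1679 0.17  ]
handle ctr 0.186 [0.5223 0.1621 0.186 ]
handle ctr 0.2 [0.5226 0.1571 0.2   ]
[282 236  20   8  88] [290.5227 240.2045]
handle [0.5221 0.1655 0.1766] [0.5225 0.1657 0.1766]
```

```bash
sed -i 's/^RX=.*/RX=np.array([-.217,.976]);TX=np.array([.15,.989])/' h.py
python3 - <<'E'
from h import *
from cell import status
u=np.array([.1245,-.560,.819]);g=np.array([.524,.162,.186])
M=frame(RX,np.radians(35));s=status.sense();print(s["eef_pos"])
plan([(g+.10*u,M,4),(g-.019*u,M,10),(g-.019*u,M,2)],s,0)
E
```

```text
[0.51832365 0.09862359 0.27604049]
step/row mm 5.3 deg 0.2
step/row mm 11.9 deg 0.0
step/row mm 0.0 deg 0.0
[[[0.001,-0.006,0.0],[0.0021,-0.0005,0.0048],0],[[0.001,-0.006,0.0],[0.0021,-0.0005,0.0048],0],[[0.001,-0.006,0.0],[0.0021,-0.0005,0.0048],0],[[0.001,-0.006,0.0],[0.0021,-0.0005,0.0048],0],[[0.0,0.0,0.0],[0.0119,0.0,0.0],0],[[0.0,0.0,0.0],[0.0119,0.0,0.0],0],[[0.0,0.0,0.0],[0.0119,0.0,0.0],0],[[0.0,0.0,0.0],[0.0119,0.0,0.0],0]]
[[[0.0,0.0,0.0],[0.0119,0.0,0.0],0],[[0.0,0.0,0.0],[0.0119,0.0,0.0],0],[[0.0,0.0,0.0],[0.0119,0.0,0.0],0],[[0.0,0.0,0.0],[0.0119,0.0,0.0],0],[[0.0,0.0,0.0],[0.0119,0.0,0.0],0],[[0.0,0.0,0.0],[0.0119,0.0,0.0],0],[[0.0,0.0,0.0],[0.0,0.0,0.0],0],[[0.0,0.0,0.0],[0.0,0.0,0.0],0]]
```

```bash
python3 -m jog '[[[0.001,-0.006,0],[0.002,0,0.005],0],[[0.001,-0.006,0],[0.002,0,0.005],0],[[0.001,-0.006,0],[0.002,-0.001,0.005],0],[[0.001,-0.006,0],[0.002,-0.001,0.005],0],[[0,0,0],[0.012,0,0],0],[[0,0,0],[0.012,0,0],0],[[0,0,0],[0.012,0,0],0],[[0,0,0],[0.012,0,0],0]]'
python3 - <<'E'
from h import *
from cell import status,viewer
s=status.sense();c=viewer.capture("wrist");cv2.imwrite("pics/w2.png",c["img"]);print(s["eef_pos"])
g=np.array([.524,.162,.186]);u=np.array([.1245,-.560,.819])
for q in(g,g+.022*u,g-.1*u): print(proj(c,q,s))
E
```

```text
t: 3.55
eef_pos: [0.5308, 0.1329, 0.2286]
tool_rot: [0.647, 0.139, 0.693, 0.285]
ft_force: [-0.5, 0.0, -0.2]
width: 0.0878
[0.53077831 0.1329145  0.22855486]
[321.97402057 219.25914601]
[321.98972572 230.1443465 ]
[321.92885957 187.80758264]
```

View pics/w2.png

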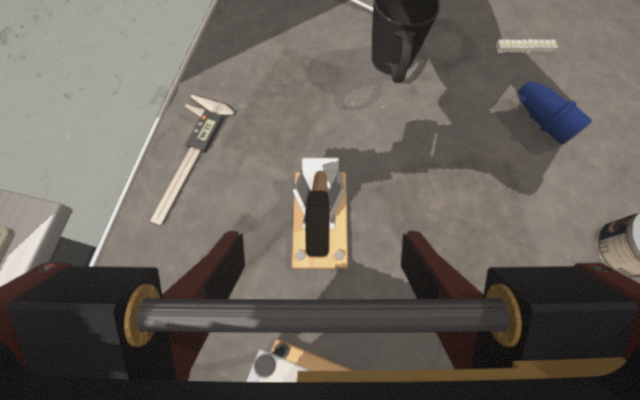

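```bash
python3 -m jog '[[[0,0,0],[0.012,0,-0.002],0],[[0,0,0],[0.012,0,-0.001],0],[[0,0,0],[0.012,0,0],0],[[0,0,0],[0.012,0,0],0],[[0,0,0],[0.012,0,0],0],[[0,0,0],[0.011,0,0],0],[[0,0,0],[0,0,0],0.5],[[0,0,0],[0,0,0],0.7]]' 40
python3 -m jog '[[[0,0,0],[0,0,0],0.9],[[0,0,0],[0,0,0],1],[[0,0,0],[0,0,0],1],[[0,0,0],[0,0,0],1],[[0,0,0],[0,0,0],1],[[0,0,0],[0,0,0],1],[[0,0,0],[0,0,0],1],[[0,0,0],[0,0,0],1]]' 60
python3 - <<'E'
from h import *
from cell import status
s=status.sense();print(s["eef_pos"],s["ft_force"],s["torque"],s["width"],repr(s["tool_rot"]))
g=np.array([.524,.162,.186]);u=np.array([.1245,-.560,.819])
x=q2R(s["tool_rot"]).as_matrix()[:,0];gr=s["eef_pos"]-.019*x;print("grip along",(gr-g)@u,(gr-g))
E
```

```text
t: 4.4
eef_pos: [0.5197, 0.1715, 0.1714]
tool_rot: [0.647, 0.139, 0.693, 0.285]
ft_force: [1.1, -0.7, 0.4]
width: 0.0752
t: 5.2
eef_pos: [0.5198, 0.1714, 0.1716]
tool_rot: [0.648, 0.139, 0.693, 0.285]
ft_force: [-0.1, -0.4, 0.1]
width: 0.0157
[0.51979548 0.17138566 0.17162693] [-0.10851852 -0.42913226  0.08474053] [-0.21600315 -0.13469261 -0.0041109 ] 0.015743699095637075 array([0.64755145, 0.13867011, 0.69308009, 0.28475903])
grip along 0.0014476647407088402 [-0.00186951 -0.00127355  0.00118099]
```

```bash
cat >> h.py <<'E'
L=.160;TC=np.array([.573,-.042])
HOME=np.array([.5198,.1714,.1716]);HQ=np.array([.64755145,.13867011,.69308009,.28475903])
def tubw(x,y,z):
    d=TX/np.linalg.norm(TX);return np.array([*(TC+x/1e3*d+y/1e3*np.array([-d[1],d[0]])),z/1e3])
def tcp(x,y,z,M): return tubw(x,y,z)-L*M[:,0]   # foot at tub mm -> TCP
def foot(s):
    M=q2R(s["tool_rot"]).as_matrix();f=s["eef_pos"]+L*M[:,0];d=TX/np.linalg.norm(TX);q=f[:2]-TC
    return np.round(np.array([q@d,q@np.array([-d[1],d[0]]),f[2]])*1e3,1)
MT=frame(TX,np.radians(40))
E
python3 - <<'E'
from h import *
from cell import status
s=status.sense();M=q2R(s["tool_rot"]).as_matrix()
p1=s["eef_pos"]-.004*M[:,0]; p2=p1+.06*M[:,1]; p3=p2+[0,-.03,.10]
M2=frame(TX,np.radians(38))
plan([(p1,M,1),(p2,M,4),(p3,M,3),(tcp(0,0,190,MT),MT,8),(tcp(-76,0,138,MT),MT,6),(tcp(-76,0,138,MT),MT,2)],s,1)
E
```

```text
step/row mm 4.0 deg 0.0
step/row mm 15.0 deg 0.0
step/row mm 34.8 deg 0.0
step/row mm 41.8 deg 2.7
step/row mm 15.3 deg 0.0
step/row mm 0.0 deg 0.0
[[[0.0,0.0,0.0],[-0.004,0.0,0.0],1],[[0.0,0.0,0.0],[0.0,0.015,0.0],1],[[0.0,0.0,0.0],[0.0,0.015,0.0],1],[[0.0,0.0,0.0],[0.0,0.015,0.0],1],[[0.0,0.0,0.0],[0.0,0.015,0.0],1],[[0.0,0.0,0.0],[-0.0329,0.0112,-0.0021],1],[[0.0,0.0,0.0],[-0.0329,0.0112,-0.0021],1],[[0.0,0.0,0.0],[-0.0329,0.0112,-0.0021],1]]
[[[0.073,-0.056,0.021],[-0.0243,-0.0339,-0.003],1],[[0.073,-0.056,0.021],[-0.0247,-0.0337,-0.0011],1],[[0.073,-0.056,0.021],[-0.025,-0.0334,0.0008],1],[[0.073,-0.056,0.021],[-0.0253,-0.0331,0.0027],1],[[0.073,-0.056,0.021],[-0.0256,-0.0327,0.0046],1],[[0.073,-0.056,0.021],[-0.0258,-0.0322,0.0065],1],[[0.073,-0.056,0.021],[-0.0259,-0.0317,0.0084],1],[[0.073,-0.056,0.021],[-0.026,-0.0311,0.0103],1]]
[[[0.0,0.0,0.0],[-0.0015,-0.0153,0.0],1],[[0.0,0.0,0.0],[-0.0015,-0.0153,0.0],1],[[0.0,0.0,0.0],[-0.0015,-0.0153,0.0],1],[[0.0,0.0,0.0],[-0.0015,-0.0153,0.0],1],[[0.0,0.0,0.0],[-0.0015,-0.0153,0.0],1],[[0.0,0.0,0.0],[-0.0015,-0.0153,0.0],1],[[0.0,0.0,0.0],[0.0,0.0,0.0],1],[[0.0,0.0,0.0],[0.0,0.0,0.0],1]]
```

```bash
python3 -m jog '[[[0,0,0],[-0.004,0,0],1],[[0,0,0],[0,0.015,0],1],[[0,0,0],[0,0.015,0],1],[[0,0,0],[0,0.015,0],1],[[0,0,0],[0,0.015,0],1],[[0,0,0],[-0.033,0.011,-0.002],1],[[0,0,0],[-0.033,0.011,-0.002],1],[[0,0,0],[-0.033,0.011,-0.002],1]]'
python3 -m jog '[[[0.073,-0.056,0.021],[-0.024,-0.034,-0.003],1],[[0.073,-0.056,0.021],[-0.025,-0.034,-0.001],1],[[0.073,-0.056,0.021],[-0.025,-0.033,0.001],1],[[0.073,-0.056,0.021],[-0.025,-0.033,0.003],1],[[0.073,-0.056,0.021],[-0.026,-0.033,0.005],1],[[0.073,-0.056,0.021],[-0.026,-0.032,0.006],1],[[0.073,-0.056,0.021],[-0.026,-0.032,0.008],1],[[0.073,-0.056,0.021],[-0.026,-0.031,0.01],1]]'
python3 -m jog '[[[0,0,0],[-0.001,-0.015,0],1],[[0,0,0],[-0.002,-0.015,0],1],[[0,0,0],[-0.001,-0.015,0],1],[[0,0,0],[-0.002,-0.015,0],1],[[0,0,0],[-0.001,-0.016,0],1],[[0,0,0],[-0.002,-0.016,0],1],[[0,0,0],[0,0,0],1],[[0,0,0],[0,0,0],1]]'
python3 - <<'E'
from h import *
from cell import status,viewer
s=status.sense();c=viewer.capture("wrist");t=viewer.capture("top");import pickle;pickle.dump((c,s,t),open("w3.pkl","wb"))
print(foot(s),s["eef_pos"])
a=cv2.resize(t["img"][180:285,245:415],None,fx=3.4,fy=3.4,interpolation=cv2.INTER_CUBIC)
b=np.zeros((560,800,3),np.uint8);b[:200]=0;w=c["img"][:330,60:580];b[:330,:520]=w;b2=cv2.resize(t["img"][185:280,325:415],None,fx=2.4,fy=2.4,interpolation=cv2.INTER_CUBIC);b[330:330+b2.shape[0],:b2.shape[1]]=b2
sc=viewer.capture("scene")["img"];b3=cv2.resize(sc[150:270,300:440],None,fx=1.9,fy=1.9);b[330:330+b3.shape[0],300:300+b3.shape[1]]=b3
cv2.imwrite("pics/m3.png",b)
E
```

```text
t: 6.0
eef_pos: [0.5094, 0.1874, 0.3111]
tool_rot: [0.647, 0.138, 0.693, 0.285]
ft_force: [0.5, 0.1, -1.6]
width: 0.0154
t: 6.8
eef_pos: [0.5581, -0.1452, 0.3136]
tool_rot: [0.681, 0.291, 0.644, 0.19]
ft_force: [1.0, 0.3, -1.3]
width: 0.0159
t: 7.6
eef_pos: [0.5464, -0.22, 0.2605]
tool_rot: [0.681, 0.291, 0.644, 0.191]
ft_force: [-0.3, 0.8, -0.9]
width: 0.0156
[-77.2  -0.5 137.9] [ 0.54636171 -0.21998359  0.26047389]
```

View pics/m3.png

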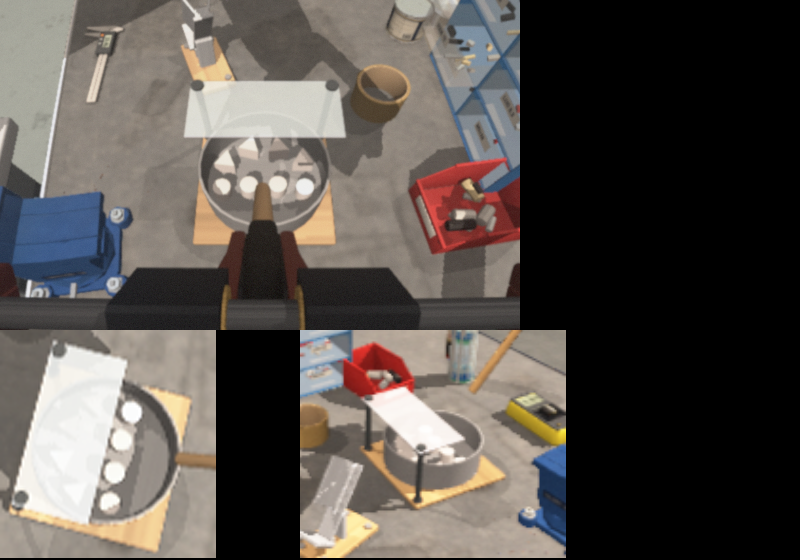

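```bash
cat >> h.py <<'E'
def totub(p):
    d=TX/np.linalg.norm(TX);q=np.array(p)[:2]-TC;return np.round(np.array([q@d,q@np.array([-d[1],d[0]])])*1e3,1)
def pieces(c,s,lo=150):
    im=c["img"].astype(int);m=((im.min(2)>lo)&(im.max(2)-im.min(2)<30)).astype(np.uint8)
    out=[]
    n,l,st,ce=cv2.connectedComponentsWithStats(m)
    for i in range(1,n):
        if 30<st[i,4]<900:
            q=totub(onz(c,*ce[i],.038,s))
            if np.hypot(*q)<95: out.append((st[i].tolist(),np.round(ce[i]),q))
    return out
E
python3 - <<'E'
from h import *
import pickle
c,s,t=pickle.load(open("w3.pkl","rb"))
print("guard ends",[totub(onz(c,u,136,.115,s)) for u in(245,405)], "back screws",[totub(onz(c,u,v,.123,s)) for u,v in((257,86),(391,86))])
print("rim",[totub(onz(c,u,v,.065,s)) for u,v in((261,170),(389,170),(325,228))])
print("board front",[totub(onz(c,u,v,.01,s)) for u,v in((254,243),(394,243))])
print("foot proj",proj(c,tubw(*foot(s)),s))
for o in pieces(c,s): print(o)
E
```

```text
guard ends [array([ 3.4, 93.7]), array([   3.2, -101.6])] back screws [array([76.6, 84. ]), array([ 76.4, -90. ])]
rim [array([-15.4,  81.3]), array([-15.6, -89.9]), array([-97.5,  -3.8])]
board front [array([-99.8,  94.1]), array([-100.1,  -99.9])]
foot proj [322.28171275 186.01698813]
([274, 145, 21, 25, 218], array([285., 158.]), array([20.2, 53.8]))
([297, 176, 21, 18, 274], array([307., 184.]), array([-22.7,  20.7]))
([260, 179, 49, 45, 131], array([281., 207.]), array([-57.6,  55.4]))
([275, 178, 16, 17, 184], array([283., 185.]), array([-24.3,  54.8]))
([337, 181, 52, 44, 105], array([365., 208.]), array([-59.8, -58. ]))
```

```bash
sed -i 's/TC=np.array(.*/TC=np.array([.576,-.045])/' h.py
python3 - <<'E'
from h import *
from cell import status
s=status.sense();print(foot(s))
f=lambda *a:tcp(*a,MT)
plan([(f(-70,1,138),MT,2),(f(26,1,25),MT,6),(f(26,1,24),MT,1),(f(54,-1,24),MT,3),(f(52,-18,24),MT,2),(f(46,-33,24),MT,2),(f(37,-45,24),MT,2),(f(25,-53,24),MT,2),(f(10,-58,24),MT,2),(f(-3,-60,24),MT,2)],s,1)
E
```

```text
[-74.3   2.7 138.5]
step/row mm 2.3 deg 0.1
step/row mm 24.7 deg 0.0
step/row mm 1.0 deg 0.0
step/row mm 9.4 deg 0.0
step/row mm 8.6 deg 0.0
step/row mm 8.1 deg 0.0
step/row mm 7.5 deg 0.0
step/row mm 7.2 deg 0.0
step/row mm 7.9 deg 0.0
step/row mm 6.6 deg 0.0
[[[0.001,0.001,0.001],[0.0016,0.0014,0.001],1],[[0.001,0.001,0.001],[0.0016,0.0014,0.001],1],[[0.0,0.0,0.0],[0.0247,0.0002,0.0],1],[[0.0,0.0,0.0],[0.0247,0.0002,0.0],1],[[0.0,0.0,0.0],[0.0247,0.0002,0.0],1],[[0.0,0.0,0.0],[0.0247,0.0002,0.0],1],[[0.0,0.0,0.0],[0.0247,0.0002,0.0],1],[[0.0,0.0,0.0],[0.0247,0.0002,0.0],1]]
[[[0.0,0.0,0.0],[0.0008,-0.0006,0.0],1],[[0.0,0.0,0.0],[0.006,0.0071,0.0007],1],[[0.0,0.0,0.0],[0.006,0.0071,0.0007],1],[[0.0,0.0,0.0],[0.006,0.0071,0.0007],1],[[0.0,0.0,0.0],[-0.0006,-0.0008,0.0085],1],[[0.0,0.0,0.0],[-0.0006,-0.0008,0.0085],1],[[0.0,0.0,0.0],[-0.0019,-0.0023,0.0075],1],[[0.0,0.0,0.0],[-0.0019,-0.0023,0.0075],1]]
[[[0.0,0.0,0.0],[-0.0029,-0.0034,0.006],1],[[0.0,0.0,0.0],[-0.0029,-0.0034,0.006],1],[[0.0,0.0,0.0],[-0.0039,-0.0046,0.004],1],[[0.0,0.0,0.0],[-0.0039,-0.0046,0.004],1],[[0.0,0.0,0.0],[-0.0048,-0.0057,0.0025],1],[[0.0,0.0,0.0],[-0.0048,-0.0057,0.0025],1],[[0.0,0.0,0.0],[-0.0042,-0.005,0.001],1],[[0.0,0.0,0.0],[-0.0042,-0.005,0.001],1]]
```

```bash
python3 -m jog '[[[0,0,0],[0.0015,0.0015,0.001],1],[[0,0,0],[0.0015,0.0015,0.001],1],[[0,0,0],[0.025,0,0],1],[[0,0,0],[0.025,0,0],1],[[0,0,0],[0.025,0,0],1],[[0,0,0],[0.025,0,0],1],[[0,0,0],[0.024,0,0],1],[[0,0,0],[0.023,0,0],1]]'
python3 - <<'E'
from h import *
from cell import status
s=status.sense();print(foot(s),s["ft_force"])
E
python3 -m jog '[[[0,0,0],[0.001,-0.001,0],1],[[0,0,0],[0.006,0.007,0.0007],1],[[0,0,0],[0.006,0.007,0.0007],1],[[0,0,0],[0.006,0.007,0.0007],1],[[0,0,0],[-0.0005,-0.001,0.0085],1],[[0,0,0],[-0.0005,-0.001,0.0085],1],[[0,0,0],[-0.002,-0.0023,0.0075],1],[[0,0,0],[-0.002,-0.0023,0.0075],1]]'
python3 - <<'E'
from h import *
from cell import status
s=status.sense();print(foot(s),s["ft_force"])
E
```

```text
t: 8.55
eef_pos: [0.5635, -0.1217, 0.1471]
tool_rot: [0.681, 0.291, 0.644, 0.191]
ft_force: [-0.1, -0.5, -0.6]
width: 0.0155
[25.   0.7 24.4] [-0.06324877 -0.50180962 -0.57457957]
t: 9.35
eef_pos: [0.5999, -0.1103, 0.1452]
tool_rot: [0.681, 0.29, 0.645, 0.19]
ft_force: [-3.4, -5.5, -0.2]
width: 0.0154
[ 41.5 -33.4  22.3] [-3.37459333 -5.47741061 -0.22436455]
```

```bash
python3 -m jog '[[[0,0,0],[-0.0015,-0.003,0.0065],1],[[0,0,0],[-0.0015,-0.003,0.006],1],[[0,0,0],[-0.003,-0.0045,0.0045],1],[[0,0,0],[-0.003,-0.0045,0.004],1],[[0,0,0],[-0.004,-0.0057,0.0025],1],[[0,0,0],[-0.0045,-0.0057,0.0025],1],[[0,0,0],[-0.004,-0.005,0.001],1],[[0,0,0],[-0.004,-0.005,0.001],1]]'
python3 - <<'E'
from h import *
from cell import status,viewer
import pickle
s=status.sense();print(foot(s),s["ft_force"])
c=viewer.capture("wrist");t=viewer.capture("top");pickle.dump((c,s,t),open("w4.pkl","wb"))
b=np.zeros((430,800,3),np.uint8);M=c["img"][80:260,215:455];b=np.hstack([cv2.resize(M,(573,430)),np.zeros((430,227,3),np.uint8)]);b2=cv2.resize(t["img"][185:285,320:415],(220,232),interpolation=cv2.INTER_CUBIC);b[:232,573:793]=b2
cv2.imwrite("pics/m4.png",b)
E
```

```text
t: 10.15
eef_pos: [0.6179, -0.1546, 0.1418]
tool_rot: [0.678, 0.292, 0.646, 0.193]
ft_force: [-5.9, 7.2, 4.4]
width: 0.0159
[  1.4 -56.7  19.8] [-5.86641449  7.23432479  4.44742596]
```

View pics/m4.png

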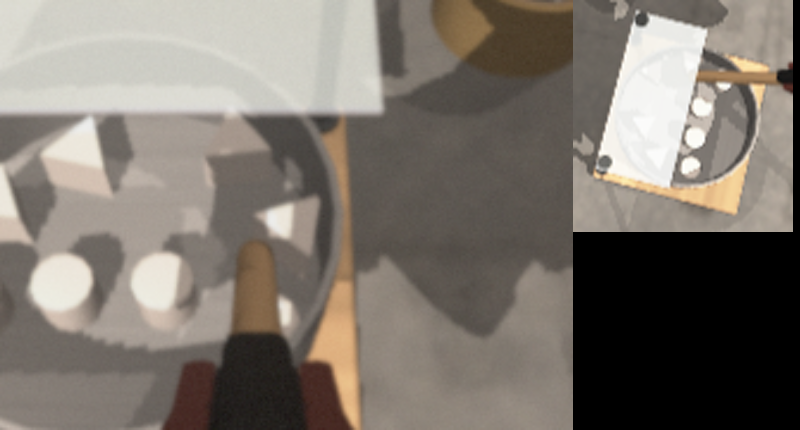

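Run:
```python
from h import *
import pickle
c,s,t=pickle.load(open("w4.pkl","rb"))
def P(x,y,z=.04): return totub(onz(c,215+x*240/573,80+y*180/430,z,s))
for n,q in dict(tri0=(292,218),tri1=(240,140),tri2=(75,140),tri3=(3,205),c1=(165,280),c2=(62,283),c0=(285,312),foot=(256,250),rimR=(338,220),ge=(382,112)).items(): print(n,P(*q,{"rimR":.065,"ge":.115,"foot":.02}.get(n,.04)))
```

```text
tri0 [  7.4 -71.7]
tri1 [ 46.9 -49.6]
tri2 [47.2 23.2]
tri3 [13.9 50.4]
c1 [-21.2 -20.3]
c2 [-22.6  21.1]
c0 [-35.1 -68.2]
foot [  2.9 -56.6]
rimR [ -8.1 -87.9]
ge [  3.4 -98.1]
```

Run:
```python
from h import *
from cell import status
s=status.sense();print(foot(s))
f=lambda *a:tcp(*a,MT)
plan([(f(15,-38,25),MT,2),(f(38,-12,25),MT,3),(f(60,-8,25),MT,2),(f(60,-14,25),MT,1),(f(57,-30,25),MT,2),(f(50,-44,25),MT,2),(f(38,-55,25),MT,2),(f(24,-62,25),MT,2),(f(9,-66,25),MT,2),(f(-6,-66,25),MT,2),(f(-14,-65,25),MT,2),(f(-14,-65,25),MT,2)],s,1)
```

```text
[  0.3 -58.2  19.9]
step/row mm 13.2 deg 0.2
step/row mm 11.6 deg 0.0
step/row mm 11.2 deg 0.0
step/row mm 6.0 deg 0.0
step/row mm 8.1 deg 0.0
step/row mm 7.8 deg 0.0
step/row mm 8.1 deg 0.0
step/row mm 7.8 deg 0.0
step/row mm 7.8 deg 0.0
step/row mm 7.5 deg 0.0
step/row mm 4.0 deg 0.0
step/row mm 0.0 deg 0.0
[[[-0.001,-0.005,-0.004],[0.0028,0.0076,-0.0105],1],[[-0.001,-0.005,-0.004],[0.0028,0.0076,-0.0105],1],[[0.0,0.0,0.0],[0.0049,0.0059,-0.0087],1],[[0.0,0.0,0.0],[0.0049,0.0059,-0.0087],1],[[0.0,0.0,0.0],[0.0049,0.0059,-0.0087],1],[[0.0,0.0,0.0],[0.0071,0.0084,-0.002],1],[[0.0,0.0,0.0],[0.0071,0.0084,-0.002],1],[[0.0,0.0,0.0],[0.0,0.0,0.006],1]]
[[[0.0,0.0,0.0],[-0.001,-0.0011,0.008],1],[[0.0,0.0,0.0],[-0.001,-0.0011,0.008],1],[[0.0,0.0,0.0],[-0.0022,-0.0027,0.007],1],[[0.0,0.0,0.0],[-0.0022,-0.0027,0.007],1],[[0.0,0.0,0.0],[-0.0039,-0.0046,0.0055],1],[[0.0,0.0,0.0],[-0.0039,-0.0046,0.0055],1],[[0.0,0.0,0.0],[-0.0045,-0.0054,0.0035],1],[[0.0,0.0,0.0],[-0.0045,-0.0054,0.0035],1]]
[[[0.0,0.0,0.0],[-0.0048,-0.0057,0.002],1],[[0.0,0.0,0.0],[-0.0048,-0.0057,0.002],1],[[0.0,0.0,0.0],[-0.0048,-0.0057,0.0],1],[[0.0,0.0,0.0],[-0.0048,-0.0057,0.0],1],[[0.0,0.0,0.0],[-0.0026,-0.0031,-0.0005],1],[[0.0,0.0,0.0],[-0.0026,-0.0031,-0.0005],1],[[0.0,0.0,0.0],[0.0,0.0,0.0],1],[[0.0,0.0,0.0],[0.0,0.0,0.0],1]]
```

```bash
python3 -m jog '[[[-0.001,-0.005,-0.004],[0.003,0.0076,-0.0105],1],[[-0.001,-0.005,-0.004],[0.003,0.0076,-0.0105],1],[[0,0,0],[0.005,0.006,-0.009],1],[[0,0,0],[0.005,0.006,-0.009],1],[[0,0,0],[0.005,0.006,-0.009],1],[[0,0,0],[0.007,0.0085,-0.002],1],[[0,0,0],[0.007,0.0085,-0.002],1],[[0,0,0],[0,0,0],1]]'
python3 - <<'E'
from h import *
from cell import status
s=status.sense();print(foot(s),s["ft_force"])
f=lambda *a:tcp(*a,MT)
plan([(f(60,-14,24),MT,1),(f(58,-30,24),MT,2),(f(51,-44,24),MT,2),(f(39,-55,24),MT,3)],s,1)
E
```

```text
t: 11.05
eef_pos: [0.5787, -0.087, 0.1468]
tool_rot: [0.683, 0.289, 0.643, 0.19]
ft_force: [0.2, 0.5, -1.4]
width: 0.0158
[61.1 -9.8 23.7] [ 0.24315506  0.47388905 -1.40283221]
step/row mm 5.3 deg 0.4
step/row mm 8.1 deg 0.0
step/row mm 7.8 deg 0.0
step/row mm 5.4 deg 0.0
[[[0.004,0.01,0.01],[-0.0009,-0.0015,0.005],1],[[0.0,0.0,0.0],[-0.0006,-0.0008,0.008],1],[[0.0,0.0,0.0],[-0.0006,-0.0008,0.008],1],[[0.0,0.0,0.0],[-0.0022,-0.0027,0.007],1],[[0.0,0.0,0.0],[-0.0022,-0.0027,0.007],1],[[0.0,0.0,0.0],[-0.0026,-0.0031,0.0037],1],[[0.0,0.0,0.0],[-0.0026,-0.0031,0.0037],1],[[0.0,0.0,0.0],[-0.0026,-0.0031,0.0037],1]]
```

```bash
python3 -m jog '[[[0.004,0.01,0.01],[-0.001,-0.0015,0.005],1],[[0,0,0],[-0.0006,-0.0008,0.008],1],[[0,0,0],[-0.0006,-0.0008,0.008],1],[[0,0,0],[-0.0022,-0.0027,0.007],1],[[0,0,0],[-0.0022,-0.0027,0.007],1],[[0,0,0],[-0.0026,-0.0031,0.0037],1],[[0,0,0],[-0.0026,-0.0031,0.0037],1],[[0,0,0],[-0.0026,-0.0031,0.0037],1]]'
python3 - <<'E'
from h import *
from cell import status
s=status.sense();print(foot(s),s["ft_force"])
f=lambda *a:tcp(*a,MT)
plan([(f(32,-59,24),MT,1),(f(24,-63,24),MT,1),(f(9,-66,24),MT,2),(f(-6,-66,24),MT,2),(f(-14,-65,24),MT,2)],s,1)
E
```

```text
t: 11.85
eef_pos: [0.6148, -0.1162, 0.1448]
tool_rot: [0.675, 0.292, 0.649, 0.194]
ft_force: [-16.1, 1.0, 4.0]
width: 0.0167
[ 38.7 -46.7  22.6] [-16.14344226   0.96901457   3.96052286]
step/row mm 11.9 deg 0.9
step/row mm 8.9 deg 0.0
step/row mm 7.6 deg 0.0
step/row mm 7.5 deg 0.0
step/row mm 4.0 deg 0.0
[[[-0.006,-0.03,-0.008],[-0.0055,-0.0036,0.0098],1],[[0.0,0.0,0.0],[-0.0051,-0.0061,0.004],1],[[0.0,0.0,0.0],[-0.0048,-0.0057,0.0015],1],[[0.0,0.0,0.0],[-0.0048,-0.0057,0.0015],1],[[0.0,0.0,0.0],[-0.0048,-0.0057,0.0],1],[[0.0,0.0,0.0],[-0.0048,-0.0057,0.0],1],[[0.0,0.0,0.0],[-0.0026,-0.0031,-0.0005],1],[[0.0,0.0,0.0],[-0.0026,-0.0031,-0.0005],1]]
```

```bash
cat >> h.py <<'E'
def look(name):
    from cell import status,viewer
    import pickle
    s=status.sense();print(foot(s),s["ft_force"]);c=viewer.capture("wrist");pickle.dump((c,s),open(name+".pkl","wb"))
    cv2.imwrite(f"pics/{name}.png",cv2.resize(c["img"][80:260,235:415],(600,600),interpolation=cv2.INTER_CUBIC))
def P(name,pts):
    import pickle
    c,s=pickle.load(open(name+".pkl","rb"))
    for n,q in pts.items(): print(n,totub(onz(c,235+q[0]*.3,80+q[1]*.3,.04,s)))
E
python3 -c "
from h import *
look('v5')"
```

```text
[ 38.7 -46.7  22.6] [-16.14344226   0.96901457   3.96052286]
```

View pics/v5.png

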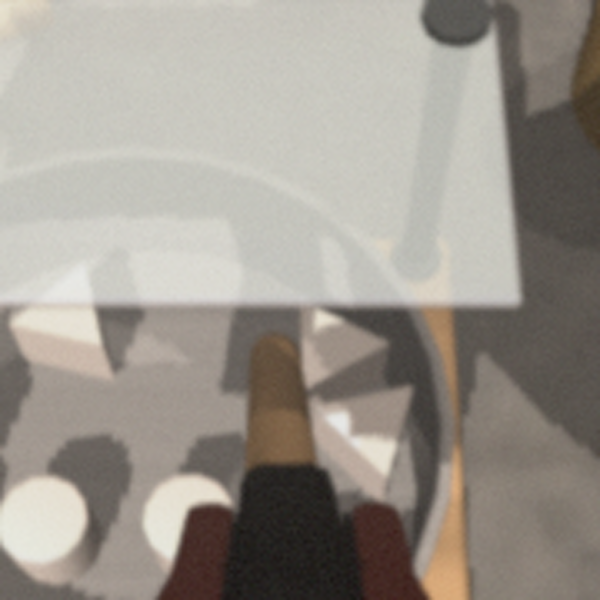

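```bash
python3 -c "
from h import *
P('v5',dict(tri1=(340,345),t1a=(315,312),t1b=(388,345),t1c=(312,388),tri0=(372,428),t0a=(412,385),t0b=(312,402),t0c=(390,480),c1=(190,518),c2=(42,520),tri2=(62,315),foot=(272,350)))
from cell import status
s=status.sense();f=lambda *a:tcp(*a,MT)
plan([(f(42,-36,25),MT,2),(f(62,-30,25),MT,3),(f(62,-38,25),MT,1),(f(56,-46,25),MT,2)],s,1)
"
```

```text
tri1 [ 32.4 -61.5]
t1a [ 43.6 -54.1]
t1b [ 32.4 -75.6]
t1c [ 18.3 -53.2]
tri0 [  5.7 -70.2]
t0a [ 19.3 -82.2]
t0b [ 13.9 -53.2]
t0c [-10.1 -74.9]
c1 [-21.3 -19.6]
c2 [-22.1  21.3]
tri2 [42.7 22.2]
foot [ 30.8 -41.4]
step/row mm 7.3 deg 0.4
step/row mm 7.0 deg 0.0
step/row mm 8.0 deg 0.0
step/row mm 5.0 deg 0.0
[[[-0.003,-0.015,-0.003],[0.0005,0.0025,-0.0068],1],[[-0.003,-0.015,-0.003],[0.0004,0.0026,-0.0068],1],[[0.0,0.0,0.0],[0.0043,0.0051,-0.002],1],[[0.0,0.0,0.0],[0.0043,0.0051,-0.002],1],[[0.0,0.0,0.0],[0.0043,0.0051,-0.002],1],[[0.0,0.0,0.0],[0.0,0.0,0.008],1],[[0.0,0.0,0.0],[-0.0019,-0.0023,0.004],1],[[0.0,0.0,0.0],[-0.0019,-0.0023,0.004],1]]
```

```bash
cat >> h.py <<'E'
def MY(yaw,tilt):  # lean frame: foot points towards tub-frame azimuth yaw (deg)
    d=TX/np.linalg.norm(TX);y=np.radians(yaw);v=d*np.cos(y)+np.array([-d[1],d[0]])*np.sin(y);return frame(v,np.radians(tilt))
E
python3 -c "
from h import *
from cell import status
s=status.sense();A=MY(-20,42);B=MY(-45,45)
plan([(tcp(32,-22,26,MT),MT,2),(tcp(32,-18,26,B),B,6),(tcp(50,-28,25,B),B,3),(tcp(51,-42,24,B),B,2),(tcp(51,-42,24,B),B,3)],s,1)
"
```

```text
step/row mm 14.2 deg 0.4
step/row mm 14.6 deg 7.5
step/row mm 6.9 deg 0.0
step/row mm 7.0 deg 0.0
step/row mm 0.0 deg 0.0
[[[-0.003,-0.015,-0.003],[-0.003,-0.001,-0.0138],1],[[-0.003,-0.015,-0.003],[-0.0031,-0.001,-0.0138],1],[[0.193,-0.177,0.028],[0.0037,0.0019,-0.014],1],[[0.193,-0.177,0.028],[0.0024,0.0005,-0.0144],1],[[0.193,-0.177,0.028],[0.0011,-0.0009,-0.0145],1],[[0.193,-0.177,0.028],[-0.0002,-0.0023,-0.0144],1],[[0.193,-0.177,0.028],[-0.0015,-0.0037,-0.014],1],[[0.193,-0.177,0.028],[-0.0028,-0.005,-0.0134],1]]
[[[0.0,0.0,0.0],[0.0049,0.0044,-0.0019],1],[[0.0,0.0,0.0],[0.0049,0.0044,-0.0019],1],[[0.0,0.0,0.0],[0.0049,0.0044,-0.0019],1],[[0.0,0.0,0.0],[0.0041,0.0034,0.0046],1],[[0.0,0.0,0.0],[0.0041,0.0034,0.0046],1],[[0.0,0.0,0.0],[0.0,0.0,0.0],1],[[0.0,0.0,0.0],[0.0,0.0,0.0],1],[[0.0,0.0,0.0],[0.0,0.0,0.0],1]]
```

```bash
python3 -m jog '[[[-0.003,-0.015,-0.003],[-0.006,0.002,-0.0138],1],[[-0.003,-0.015,-0.003],[-0.006,0.002,-0.0138],1],[[0.193,-0.177,0.028],[0.0037,0.0019,-0.014],1],[[0.193,-0.177,0.028],[0.0024,0.0005,-0.0144],1],[[0.193,-0.177,0.028],[0.0011,-0.0009,-0.0145],1],[[0.193,-0.177,0.028],[0,-0.0023,-0.0144],1],[[0.193,-0.177,0.028],[-0.0015,-0.0037,-0.014],1],[[0.193,-0.177,0.028],[-0.0028,-0.005,-0.0134],1]]'
python3 -c "
from h import *
from cell import status
s=status.sense();B=MY(-45,45);print(foot(s),s['ft_force'],s['joints'])
plan([(tcp(50,-28,26,B),B,4),(tcp(52,-42,24,B),B,2),(tcp(44,-50,24,B),B,2),(tcp(38,-56,24,B),B,1),(tcp(31,-61,24,B),B,1),(tcp(17,-66,24,B),B,2),(tcp(3,-68,24,B),B,2),(tcp(-8,-67,24,B),B,2)],s,1)
"
```

```text
t: 12.7
eef_pos: [0.5139, -0.0839, 0.1474]
tool_rot: [0.709, 0.538, 0.452, -0.056]
ft_force: [0.5, 0.6, -0.3]
width: 0.0157
[ 30.7 -27.3  35.3] [ 0.54740104  0.56708686 -0.31468681] [-0.59360933  0.41779533  2.22357072  1.40727191  0.73988938 -0.86274272]
step/row mm 5.0 deg 0.3
step/row mm 7.1 deg 0.0
step/row mm 5.7 deg 0.0
step/row mm 8.5 deg 0.0
step/row mm 8.6 deg 0.0
step/row mm 7.4 deg 0.0
step/row mm 7.1 deg 0.0
step/row mm 5.5 deg 0.0
[[[-0.001,0.01,-0.004],[0.0041,0.0012,-0.0026],1],[[-0.001,0.01,-0.004],[0.0041,0.0012,-0.0026],1],[[-0.001,0.01,-0.004],[0.0041,0.0012,-0.0026],1],[[-0.001,0.01,-0.004],[0.0041,0.0012,-0.0025],1],[[0.0,0.0,0.0],[0.0047,0.0033,0.0042],1],[[0.0,0.0,0.0],[0.0047,0.0033,0.0042],1],[[0.0,0.0,0.0],[0.0,0.0,0.0057],1],[[0.0,0.0,0.0],[0.0,0.0,0.0057],1]]
[[[0.0,0.0,0.0],[0.0,0.0,0.0085],1],[[0.0,0.0,0.0],[-0.001,-0.001,0.0085],1],[[0.0,0.0,0.0],[-0.0023,-0.0023,0.0067],1],[[0.0,0.0,0.0],[-0.0023,-0.0023,0.0067],1],[[0.0,0.0,0.0],[-0.003,-0.003,0.0057],1],[[0.0,0.0,0.0],[-0.003,-0.003,0.0057],1],[[0.0,0.0,0.0],[-0.003,-0.003,0.0035],1],[[0.0,0.0,0.0],[-0.003,-0.003,0.0035],1]]
```

```bash
python3 -m jog '[[[-0.001,0.01,-0.004],[0.004,0.0012,-0.0026],1],[[-0.001,0.01,-0.004],[0.004,0.0012,-0.0026],1],[[-0.001,0.01,-0.004],[0.004,0.0012,-0.0026],1],[[-0.001,0.01,-0.004],[0.004,0.0012,-0.0025],1],[[0,0,0],[0.0045,0.0033,0.0042],1],[[0,0,0],[0.0045,0.0033,0.0042],1],[[0,0,0],[0,0,0.0057],1],[[0,0,0],[0,0,0.0057],1]]'
python3 -c "
from h import *
from cell import status
s=status.sense();print(foot(s),s['ft_force'])"
python3 -m jog '[[[0,0,0],[0,0,0.0085],1],[[0,0,0],[-0.001,-0.001,0.0085],1],[[0,0,0],[-0.0023,-0.0023,0.0067],1],[[0,0,0],[-0.0023,-0.0023,0.0067],1],[[0,0,0],[-0.003,-0.003,0.0057],1],[[0,0,0],[-0.003,-0.003,0.0057],1],[[0,0,0],[-0.003,-0.003,0.0035],1],[[0,0,0],[-0.003,-0.003,0.0035],1]]'
python3 -c "
from h import *
look('v6')"
```

```text
t: 13.5
eef_pos: [0.541, -0.0754, 0.1377]
tool_rot: [0.705, 0.535, 0.463, -0.05]
ft_force: [0.4, -0.4, -0.7]
width: 0.0156
[ 45.4 -49.3  24.7] [ 0.3990575  -0.39116834 -0.657324  ]
t: 14.3
eef_pos: [0.5472, -0.1262, 0.1369]
tool_rot: [0.703, 0.535, 0.466, -0.048]
ft_force: [-6.1, 8.9, -1.3]
width: 0.0158
[ -3.  -62.2  23.9] [-6.09798739  8.91374551 -1.34807083]
```

```bash
python3 -c "
from h import *
from cell import status
s=status.sense();B=MY(-45,45);C=MY(0,20);x=q2R(s['tool_rot']).as_matrix()
plan([(s['eef_pos']-.055*x[:,0],x,3),(tcp(-50,-15,85,C),C,8),(tcp(-50,-15,80,C),C,5)],s,1)
"
```

```text
step/row mm 18.3 deg 0.0
step/row mm 10.5 deg 6.3
step/row mm 1.0 deg 0.0
[[[0.0,0.0,0.0],[-0.0183,0.0,0.0],1],[[0.0,0.0,0.0],[-0.0183,0.0,0.0],1],[[0.0,0.0,0.0],[-0.0183,0.0,0.0],1],[[-0.165,0.103,-0.104],[-0.0012,0.0094,0.0045],1],[[-0.165,0.103,-0.104],[-0.0019,0.009,0.0051],1],[[-0.165,0.103,-0.104],[-0.0026,0.0084,0.0057],1],[[-0.165,0.103,-0.104],[-0.0034,0.0077,0.0063],1],[[-0.165,0.103,-0.104],[-0.0041,0.007,0.0067],1]]
[[[-0.165,0.103,-0.104],[-0.0048,0.0062,0.007],1],[[-0.165,0.103,-0.104],[-0.0054,0.0054,0.0072],1],[[-0.165,0.103,-0.104],[-0.0061,0.0045,0.0073],1],[[0.0,0.0,0.0],[0.0009,-0.0003,0.0],1],[[0.0,0.0,0.0],[0.0009,-0.0003,0.0],1],[[0.0,0.0,0.0],[0.0009,-0.0003,0.0],1],[[0.0,0.0,0.0],[0.0009,-0.0003,0.0],1],[[0.0,0.0,0.0],[0.0009,-0.0003,0.0],1]]
```

```bash
python3 -m jog '[[[0,0,0],[-0.018,0,0],1],[[0,0,0],[-0.018,0,0],1],[[0,0,0],[-0.018,0,0],1],[[-0.165,0.103,-0.104],[-0.001,0.0094,0.0045],1],[[-0.165,0.103,-0.104],[-0.002,0.009,0.005],1],[[-0.165,0.103,-0.104],[-0.0026,0.0084,0.0057],1],[[-0.165,0.103,-0.104],[-0.0034,0.0077,0.0063],1],[[-0.165,0.103,-0.104],[-0.004,0.007,0.0067],1]]'
python3 -m jog '[[[-0.165,0.103,-0.104],[-0.0048,0.0062,0.007],1],[[-0.165,0.103,-0.104],[-0.0054,0.0054,0.007],1],[[-0.165,0.103,-0.104],[-0.006,0.0045,0.007],1],[[0,0,0],[0.001,0,0],1],[[0,0,0],[0.001,0,0],1],[[0,0,0],[0.001,0,0],1],[[0,0,0],[0,0,0],1],[[0,0,0],[0,0,0],1]]'
python3 -c "
from h import *
look('v7')
from cell import viewer
t=viewer.capture('top');a=cv2.imread('pics/v7.png');b=np.zeros((600,800,3),np.uint8);b[:,:600]=0
b[:560,:560]=cv2.resize(a,(560,560));b[:253,562:800]=cv2.resize(t['img'][185:285,325:419],(238,253),interpolation=cv2.INTER_CUBIC);cv2.imwrite('pics/v7m.png',b)
import pickle;pickle.dump(t,open('t7.pkl','wb'))
"
```

```text
t: 15.15
eef_pos: [0.5563, -0.1534, 0.2139]
tool_rot: [0.722, 0.317, 0.615, 0.023]
ft_force: [-0.2, -0.1, -0.5]
width: 0.0154
t: 15.95
eef_pos: [0.5768, -0.1516, 0.2323]
tool_rot: [0.706, 0.176, 0.683, 0.067]
ft_force: [-0.0, 0.3, -1.6]
width: 0.0158
[-50.9 -17.9  81.8] [-0.0165225   0.27056629 -1.60427266]
```

View pics/v7m.png

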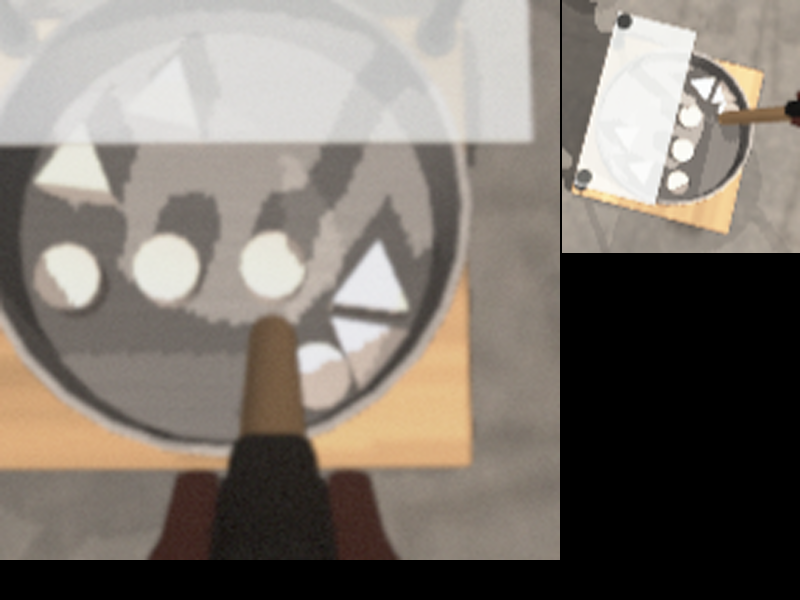

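```bash
python3 -c "
from h import *
k=600/560
P('v7',{n:(q[0]*k,q[1]*k) for n,q in dict(tri1=(371,285),tri0=(365,342),c0=(323,375),c1=(272,265),c2=(167,267),c3=(68,277),tri3=(73,165),tri2=(165,95)).items()})
from cell import status
s=status.sense();C=MY(0,20)
plan([(tcp(-52,-19,60,C),C,2),(tcp(-52,-19,23,C),C,3),(tcp(-46,-19,23,C),C,3),(tcp(12,-21,23,C),C,7),(tcp(12,-21,23,C),C,1)],s,1)
"
```

```text
tri1 [-28.9 -56. ]
tri0 [-50.7 -53.4]
c0 [-63.  -37.3]
c1 [-20.9 -18.4]
c2 [-21.3  21.5]
c3 [-24.9  59.2]
tri3 [18.7 57.7]
tri2 [46.1 22.4]
step/row mm 11.2 deg 0.3
step/row mm 12.3 deg 0.0
step/row mm 2.0 deg 0.0
step/row mm 8.3 deg 0.0
step/row mm 0.0 deg 0.0
[[[-0.005,0.007,0.003],[0.0102,-0.0045,0.0009],1],[[-0.005,0.007,0.003],[0.0102,-0.0045,0.0009],1],[[0.0,0.0,0.0],[0.0116,-0.0042,0.0],1],[[0.0,0.0,0.0],[0.0116,-0.0042,0.0],1],[[0.0,0.0,0.0],[0.0116,-0.0042,0.0],1],[[0.0,0.0,0.0],[0.0007,0.0019,0.0],1],[[0.0,0.0,0.0],[0.0007,0.0019,0.0],1],[[0.0,0.0,0.0],[0.0007,0.0019,0.0],1]]
[[[0.0,0.0,0.0],[0.0028,0.0078,0.0003],1],[[0.0,0.0,0.0],[0.0028,0.0078,0.0003],1],[[0.0,0.0,0.0],[0.0028,0.0078,0.0003],1],[[0.0,0.0,0.0],[0.0028,0.0078,0.0003],1],[[0.0,0.0,0.0],[0.0028,0.0078,0.0003],1],[[0.0,0.0,0.0],[0.0028,0.0078,0.0003],1],[[0.0,0.0,0.0],[0.0028,0.0078,0.0003],1],[[0.0,0.0,0.0],[0.0,0.0,0.0],1]]
```

```bash
python3 -c "
from h import *
from cell import status
s=status.sense();C=MY(0,20)
plan([(tcp(-46,-17,60,C),C,2),(tcp(-46,-17,23,C),C,4),(tcp(-46,-18,23,C),C,2)],s,1)
"
```

```text
step/row mm 11.3 deg 0.3
step/row mm 9.3 deg 0.0
step/row mm 0.5 deg 0.0
[[[-0.005,0.007,0.003],[0.0112,-0.0017,-0.0002],1],[[-0.005,0.007,0.003],[0.0112,-0.0017,-0.0001],1],[[0.0,0.0,0.0],[0.0087,-0.0032,0.0],1],[[0.0,0.0,0.0],[0.0087,-0.0032,0.0],1],[[0.0,0.0,0.0],[0.0087,-0.0032,0.0],1],[[0.0,0.0,0.0],[0.0087,-0.0032,0.0],1],[[0.0,0.0,0.0],[0.0,0.0,0.0005],1],[[0.0,0.0,0.0],[0.0,0.0,0.0005],1]]
```

```bash
python3 -m jog '[[[-0.005,0.007,0.003],[0.011,-0.0017,0],1],[[-0.005,0.007,0.003],[0.011,-0.0017,0],1],[[0,0,0],[0.0087,-0.0032,0],1],[[0,0,0],[0.0087,-0.0032,0],1],[[0,0,0],[0.0087,-0.0032,0],1],[[0,0,0],[0.0087,-0.0032,0],1],[[0,0,0],[0,0,0.0005],1],[[0,0,0],[0,0,0.0005],1]]'
python3 -c "
from h import *
from cell import status
s=status.sense();print(foot(s),s['ft_force'])"
python3 -m jog '[[[0,0,0],[0.003,0.008,0],1],[[0,0,0],[0.003,0.008,0],1],[[0,0,0],[0.003,0.008,0],1],[[0,0,0],[0.003,0.008,0],1],[[0,0,0],[0.003,0.008,0],1],[[0,0,0],[0.003,0.008,0],1],[[0,0,0],[0.003,0.008,0],1],[[0,0,0],[0,0,0],1]]'
python3 -c "
from h import *
look('v8')
from cell import status
s=status.sense();C=MY(0,20)
plan([(tcp(-5,-17,60,C),C,4),(tcp(-47,21,60,C),C,5),(tcp(-47,21,23,C),C,5),(tcp(-47,21,23,C),C,2)],s,1)
"
```

```text
t: 16.85
eef_pos: [0.5791, -0.1472, 0.1736]
tool_rot: [0.703, 0.175, 0.685, 0.07]
ft_force: [-1.7, 1.3, -0.9]
width: 0.0158
[-45.7 -18.3  23.3] [-1.704158    1.34428837 -0.92965911]
t: 17.65
eef_pos: [0.5882, -0.087, 0.1733]
tool_rot: [0.704, 0.174, 0.685, 0.071]
ft_force: [-0.1, -0.3, -2.4]
width: 0.0158
[ 15.1 -18.3  22.9] [-0.07009202 -0.3004497  -2.37444535]
step/row mm 10.5 deg 0.0
step/row mm 11.3 deg 0.0
step/row mm 7.4 deg 0.0
step/row mm 0.0 deg 0.0
[[[0.001,0.0,0.0],[-0.0104,-0.0014,-0.0004],1],[[0.001,0.0,0.0],[-0.0104,-0.0014,-0.0004],1],[[0.001,0.0,0.0],[-0.0104,-0.0014,-0.0004],1],[[0.001,0.0,0.0],[-0.0104,-0.0014,-0.0004],1],[[0.0,0.0,0.0],[-0.0029,-0.0079,-0.0076],1],[[0.0,0.0,0.0],[-0.0029,-0.0079,-0.0076],1],[[0.0,0.0,0.0],[-0.0029,-0.0079,-0.0076],1],[[0.0,0.0,0.0],[-0.0029,-0.0079,-0.0076],1]]
[[[0.0,0.0,0.0],[-0.0029,-0.0079,-0.0076],1],[[0.0,0.0,0.0],[0.007,-0.0025,0.0],1],[[0.0,0.0,0.0],[0.007,-0.0025,0.0],1],[[0.0,0.0,0.0],[0.007,-0.0025,0.0],1],[[0.0,0.0,0.0],[0.007,-0.0025,0.0],1],[[0.0,0.0,0.0],[0.007,-0.0025,0.0],1],[[0.0,0.0,0.0],[0.0,0.0,0.0],1],[[0.0,0.0,0.0],[0.0,0.0,0.0],1]]
```

```bash
python3 -m jog '[[[0,0,0],[-0.0104,-0.0014,-0.0004],1],[[0,0,0],[-0.0104,-0.0014,-0.0004],1],[[0,0,0],[-0.0104,-0.0014,-0.0004],1],[[0,0,0],[-0.0104,-0.0014,-0.0004],1],[[0,0,0],[-0.003,-0.008,-0.0076],1],[[0,0,0],[-0.003,-0.008,-0.0076],1],[[0,0,0],[-0.003,-0.008,-0.0076],1],[[0,0,0],[-0.003,-0.008,-0.0076],1]]'
python3 -m jog '[[[0,0,0],[-0.003,-0.008,-0.0076],1],[[0,0,0],[0.007,-0.0025,0],1],[[0,0,0],[0.007,-0.0025,0],1],[[0,0,0],[0.007,-0.0025,0],1],[[0,0,0],[0.007,-0.0025,0],1],[[0,0,0],[0.007,-0.0025,0],1],[[0,0,0],[0,0,0],1],[[0,0,0],[0,0,0],1]]'
python3 -c "
from h import *
from cell import status
s=status.sense();print(foot(s),s['ft_force'])"
python3 -m jog '[[[0,0,0],[0.0027,0.0075,0],1],[[0,0,0],[0.0027,0.0075,0],1],[[0,0,0],[0.0027,0.0075,0],1],[[0,0,0],[0.0027,0.0075,0],1],[[0,0,0],[0.0027,0.0075,0],1],[[0,0,0],[0.0027,0.0075,0],1],[[0,0,0],[0.002,0.006,0],1],[[0,0,0],[0,0,0],1]]'
python3 -c "
from h import *
look('v9')
from cell import status
s=status.sense();C=MY(0,20)
plan([(tcp(-12,18,60,C),C,3),(tcp(-76,0,138,MT),MT,5)],s,1)
"
```

```text
t: 18.5
eef_pos: [0.5473, -0.137, 0.2104]
tool_rot: [0.703, 0.175, 0.685, 0.07]
ft_force: [0.5, 0.3, -1.4]
width: 0.0159
t: 19.3
eef_pos: [0.5398, -0.1434, 0.1734]
tool_rot: [0.704, 0.175, 0.685, 0.07]
ft_force: [0.4, 0.8, -1.2]
width: 0.0155
[-47.9  21.1  23.1] [ 0.41791619  0.76508583 -1.24133902]
t: 20.1
eef_pos: [0.5479, -0.0891, 0.1741]
tool_rot: [0.704, 0.174, 0.685, 0.071]
ft_force: [-0.1, -0.4, -0.5]
width: 0.0156
[ 6.9 21.1 23.7] [-0.0906575  -0.37700131 -0.48003036]
step/row mm 13.6 deg 0.0
step/row mm 24.8 deg 4.0
[[[0.001,0.0,0.0],[-0.0135,-0.0017,0.001],1],[[0.001,0.0,0.0],[-0.0135,-0.0017,0.001],1],[[0.001,0.0,0.0],[-0.0135,-0.0017,0.001],1],[[0.0,0.0,0.14],[-0.0171,-0.0176,0.0036],1],[[0.0,0.0,0.14],[-0.0183,-0.0164,0.0036],1],[[0.0,0.0,0.14],[-0.0194,-0.0151,0.0036],1],[[0.0,0.0,0.14],[-0.0204,-0.0137,0.0036],1],[[0.0,0.0,0.14],[-0.0213,-0.0122,0.0036],1]]
```

Raise out of the tub to the earlier view pose and inspect.

```bash
python3 -m jog '[[[0,0,0],[-0.0135,-0.0017,0.001],1],[[0,0,0],[-0.0135,-0.0017,0.001],1],[[0,0,0],[-0.0135,-0.0017,0.001],1],[[0,0,0.14],[-0.017,-0.0176,0.0036],1],[[0,0,0.14],[-0.018,-0.0164,0.0036],1],[[0,0,0.14],[-0.0194,-0.015,0.0036],1],[[0,0,0.14],[-0.02,-0.0137,0.0036],1],[[0,0,0.14],[-0.021,-0.012,0.0036],1]]'
python3 -m jog '[[[0,0,0],[0,0,0],1],[[0,0,0],[0,0,0],1],[[0,0,0],[0,0,0],1],[[0,0,0],[0,0,0],1],[[0,0,0],[0,0,0],1],[[0,0,0],[0,0,0],1],[[0,0,0],[0,0,0],1],[[0,0,0],[0,0,0],1]]'
python3 -c "
from h import *
look('v10')"
```

```text
t: 20.95
eef_pos: [0.5492, -0.2239, 0.2617]
tool_rot: [0.682, 0.292, 0.643, 0.192]
ft_force: [1.0, -0.3, -0.9]
width: 0.0154
t: 21.75
eef_pos: [0.5493, -0.2214, 0.2598]
tool_rot: [0.681, 0.291, 0.644, 0.192]
ft_force: [0.2, -0.5, -0.7]
width: 0.0158
[-75.4  -0.  137.3] [ 0.15325162 -0.46146785 -0.65965109]
```

View pics/v10.png

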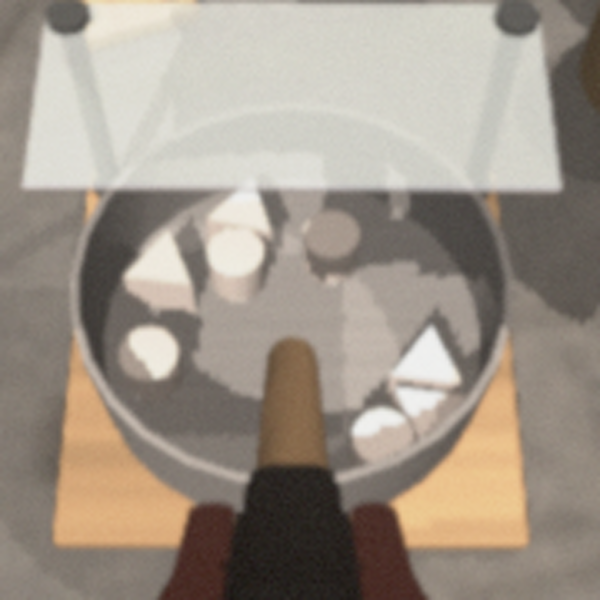

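```bash
python3 -c "
from h import *
P('v10',dict(c2=(235,250),c1=(332,235),c3=(150,352),tri1=(428,358),tri0=(420,402),c0=(382,435),tri2=(240,215),tri3=(160,270)))
from cell import status
s=status.sense();H=q2R(HQ).as_matrix()
p1=HOME-.003*H[:,0];p2=p1+.06*H[:,1];p3=p2+[0,-.03,.10]
plan([(tcp(-70,0,190,MT),MT,2),(tcp(0,0,195,MT),MT,4),(p3,H,8),(p3,H,2)],s,1)
"
```

```text
c2 [25.8 24.5]
c1 [ 33.6 -18.1]
c3 [-24.5  58.8]
tri1 [-27.2 -57.1]
tri0 [-47.4 -52.8]
c0 [-62.  -36.7]
tri2 [44.2 22.7]
tri3 [15.6 56.8]
step/row mm 26.6 deg 0.0
step/row mm 17.5 deg 0.0
step/row mm 42.3 deg 2.7
step/row mm 0.0 deg 0.0
[[[0.001,0.0,-0.001],[-0.0184,0.0192,0.0],1],[[0.001,0.0,-0.001],[-0.0184,0.0191,0.0],1],[[0.0,0.0,0.0],[0.0103,0.0142,0.0],1],[[0.0,0.0,0.0],[0.0103,0.0142,0.0],1],[[0.0,0.0,0.0],[0.0103,0.0142,0.0],1],[[0.0,0.0,0.0],[0.0103,0.0142,0.0],1],[[-0.073,0.056,-0.021],[0.0268,0.0302,-0.0126],1],[[-0.073,0.056,-0.021],[0.0268,0.0309,-0.0107],1]]
[[[-0.073,0.056,-0.021],[0.0268,0.0315,-0.0088],1],[[-0.073,0.056,-0.021],[0.0266,0.0321,-0.0069],1],[[-0.073,0.056,-0.021],[0.0265,0.0326,-0.005],1],[[-0.073,0.056,-0.021],[0.0262,0.033,-0.0031],1],[[-0.073,0.056,-0.021],[0.0259,0.0334,-0.0011],1],[[-0.073,0.056,-0.021],[0.0256,0.0337,0.0008],1],[[0.0,0.0,0.0],[0.0,0.0,0.0],1],[[0.0,0.0,0.0],[0.0,0.0,0.0],1]]
```

Stirring goal met with good margins; return the stirrer.

```bash
python3 -m jog '[[[0,0,0],[-0.0184,0.0192,0],1],[[0,0,0],[-0.0184,0.0192,0],1],[[0,0,0],[0.01,0.0142,0],1],[[0,0,0],[0.01,0.0142,0],1],[[0,0,0],[0.01,0.0142,0],1],[[0,0,0],[0.01,0.0142,0],1],[[-0.073,0.056,-0.021],[0.0268,0.0302,-0.0126],1],[[-0.073,0.056,-0.021],[0.0268,0.0309,-0.0107],1]]'
python3 -m jog '[[[-0.073,0.056,-0.021],[0.0268,0.0315,-0.0088],1],[[-0.073,0.056,-0.021],[0.0266,0.0321,-0.007],1],[[-0.073,0.056,-0.021],[0.0265,0.0326,-0.005],1],[[-0.073,0.056,-0.021],[0.026,0.033,-0.003],1],[[-0.073,0.056,-0.021],[0.026,0.0334,-0.001],1],[[-0.073,0.056,-0.021],[0.0256,0.0337,0.001],1],[[0,0,0],[0,0,0],1],[[0,0,0],[0,0,0],1]]'
python3 -c "
from h import *
from cell import status
s=status.sense();H=q2R(HQ).as_matrix();print(s['eef_pos'])
p1=HOME-.003*H[:,0];p2=p1+.06*H[:,1]
plan([(p2,H,6),(p2,H,2),(p1,H,7),(p1,H,1)],s,1)
"
```

```text
t: 22.6
eef_pos: [0.547, -0.062, 0.3155]
tool_rot: [0.674, 0.254, 0.659, 0.216]
ft_force: [0.6, 0.1, -0.6]
width: 0.0156
t: 23.4
eef_pos: [0.5082, 0.1882, 0.3094]
tool_rot: [0.646, 0.138, 0.693, 0.287]
ft_force: [0.3, -0.8, -1.0]
width: 0.016
[0.50816885 0.18819163 0.30938052]
step/row mm 17.5 deg 0.0
step/row mm 0.0 deg 0.0
step/row mm 8.6 deg 0.0
step/row mm 0.0 deg 0.0
[[[0.001,-0.001,-0.001],[0.0165,-0.0058,0.0013],1],[[0.001,-0.001,-0.001],[0.0165,-0.0058,0.0013],1],[[0.001,-0.001,-0.001],[0.0165,-0.0058,0.0013],1],[[0.001,-0.001,-0.001],[0.0165,-0.0058,0.0013],1],[[0.001,-0.001,-0.001],[0.0165,-0.0058,0.0013],1],[[0.001,-0.001,-0.001],[0.0165,-0.0058,0.0013],1],[[0.0,0.0,0.0],[0.0,0.0,0.0],1],[[0.0,0.0,0.0],[0.0,0.0,0.0],1]]
[[[0.0,0.0,0.0],[0.0,-0.0086,0.0],1],[[0.0,0.0,0.0],[0.0,-0.0086,0.0],1],[[0.0,0.0,0.0],[0.0,-0.0086,0.0],1],[[0.0,0.0,0.0],[0.0,-0.0086,0.0],1],[[0.0,0.0,0.0],[0.0,-0.0086,0.0],1],[[0.0,0.0,0.0],[0.0,-0.0086,0.0],1],[[0.0,0.0,0.0],[0.0,-0.0086,0.0],1],[[0.0,0.0,0.0],[0.0,0.0,0.0],1]]
```

```bash
python3 -m jog '[[[0.001,-0.001,-0.001],[0.0165,-0.0058,0.0013],1],[[0.001,-0.001,-0.001],[0.0165,-0.0058,0.0013],1],[[0.001,-0.001,-0.001],[0.0165,-0.0058,0.0013],1],[[0.001,-0.001,-0.001],[0.0165,-0.0058,0.0013],1],[[0.001,-0.001,-0.001],[0.0165,-0.0058,0.0013],1],[[0.001,-0.001,-0.001],[0.0165,-0.0058,0.0013],1],[[0,0,0],[0,0,0],1],[[0,0,0],[0,0,0],1]]'
python3 -c "
from h import *
from cell import status
s=status.sense();H=q2R(HQ).as_matrix();p1=HOME-.003*H[:,0];p2=p1+.06*H[:,1]
print('err tool mm',H.T@(s['eef_pos']-p2)*1e3, (q2R(s['tool_rot']).inv()*R.from_matrix(H)).as_rotvec(True))"
```

```text
t: 24.2
eef_pos: [0.5111, 0.2153, 0.2089]
tool_rot: [0.648, 0.14, 0.693, 0.283]
ft_force: [0.2, -0.3, -0.5]
width: 0.0156
err tool mm [-1.80342413 -1.93883672  1.01156411] [-0.20041877  0.15619264  0.04480681]
```

```bash
python3 -m jog '[[[0,0,0],[0.0005,-0.008,-0.0005],1],[[0,0,0],[0.0005,-0.008,-0.0005],1],[[0,0,0],[0,-0.008,0],1],[[0,0,0],[0,-0.008,0],1],[[0,0,0],[0,-0.008,0],1],[[0,0,0],[0,-0.008,0],1],[[0,0,0],[0,-0.006,0],1],[[0,0,0],[0,0,0],1]]'
python3 -c "
from h import *
from cell import status
s=status.sense();H=q2R(HQ).as_matrix()
print('err tool mm',H.T@(s['eef_pos']-HOME)*1e3,s['ft_force'])"
```

```text
t: 25.0
eef_pos: [0.5194, 0.1727, 0.1766]
tool_rot: [0.648, 0.14, 0.693, 0.283]
ft_force: [0.6, -0.1, 0.3]
width: 0.0156
err tool mm [-3.29178883  3.95945013 -0.11604661] [ 0.55655508 -0.06069017  0.34449034]
```

```bash
python3 -m jog '[[[0,0,0],[0,-0.002,0],1],[[0,0,0],[0,-0.0015,0],1],[[0,0,0],[0.0015,0,0],1],[[0,0,0],[0.0015,0,0],1],[[0,0,0],[0,0,0],1],[[0,0,0],[0,0,0],1],[[0,0,0],[0,0,0],1],[[0,0,0],[0,0,0],1]]'
python3 -c "
from h import *
from cell import status
s=status.sense();H=q2R(HQ).as_matrix()
print('err tool mm',H.T@(s['eef_pos']-HOME)*1e3,s['ft_force'])"
```

```text
t: 25.8
eef_pos: [0.5197, 0.1722, 0.1728]
tool_rot: [0.649, 0.139, 0.692, 0.284]
ft_force: [-0.3, 0.5, -1.5]
width: 0.0158
err tool mm [-0.46337503  1.34842143  0.05267683] [-0.33465258  0.49005254 -1.50287114]
```

```bash
python3 -m jog '[[[0,0,0],[0,-0.001,0],1],[[0,0,0],[0,0,0],0.8],[[0,0,0],[0,0,0],0.7],[[0,0,0],[0,0,0],0.5],[[0,0,0],[0,0,0],0.3],[[0,0,0],[0,0,0],0.1],[[0,0,0],[0,0,0],0],[[0,0,0],[0,0,0],0]]' 10
python3 -m jog '[[[0,0,0],[-0.005,0,0],0],[[0,0,0],[-0.01,0,0],0],[[0,0,0],[-0.015,0,0],0],[[0,0,0],[-0.02,0,0],0],[[0,0,0],[-0.02,0,0],0],[[0,0,0],[-0.02,0,0],0],[[0,0,0],[-0.02,0,0],0],[[0,0,0],[0,0,0],0]]'
python3 -m jog '[[[0,0,0],[-0.02,0,0],0],[[0,0,0],[-0.02,0,0],0],[[0,0,0],[-0.02,0,0],0],[[0,0,0],[0,0,0],0],[[0,0,0],[0,0,0],0],[[0,0,0],[0,0,0],0],[[0,0,0],[0,0,0],0],[[0,0,0],[0,0,0],0]]'
python3 -c "
from h import *
from cell import status,viewer
s=status.sense();print(s['eef_pos'],s['ft_force'],s['width'])
c=viewer.capture('wrist');sc=viewer.capture('scene');t=viewer.capture('top')
b=np.zeros((560,800,3),np.uint8);b[:280,:448]=cv2.resize(c['img'],(448,280));b[280:,:400]=cv2.resize(sc['img'][140:280,280:480],(400,280));b[280:,402:]=cv2.resize(t['img'][150:290,230:429],(398,280));cv2.imwrite('pics/f.png',b)"
```

```text
t: 26.6
eef_pos: [0.5198, 0.1714, 0.1722]
tool_rot: [0.649, 0.139, 0.693, 0.284]
ft_force: [-0.4, 0.3, 0.6]
width: 0.0619
t: 27.4
eef_pos: [0.535, 0.1081, 0.2652]
tool_rot: [0.651, 0.139, 0.691, 0.283]
ft_force: [0.4, 0.4, 0.3]
width: 0.0879
t: 28.2
eef_pos: [0.5398, 0.0765, 0.3107]
tool_rot: [0.648, 0.139, 0.693, 0.284]
ft_force: [-0.1, 0.2, -0.5]
width: 0.0877
[0.53979981 0.07649507 0.31070269] [-0.14435669  0.17979058 -0.45199219] 0.08769834113129257
```

View pics/f.png

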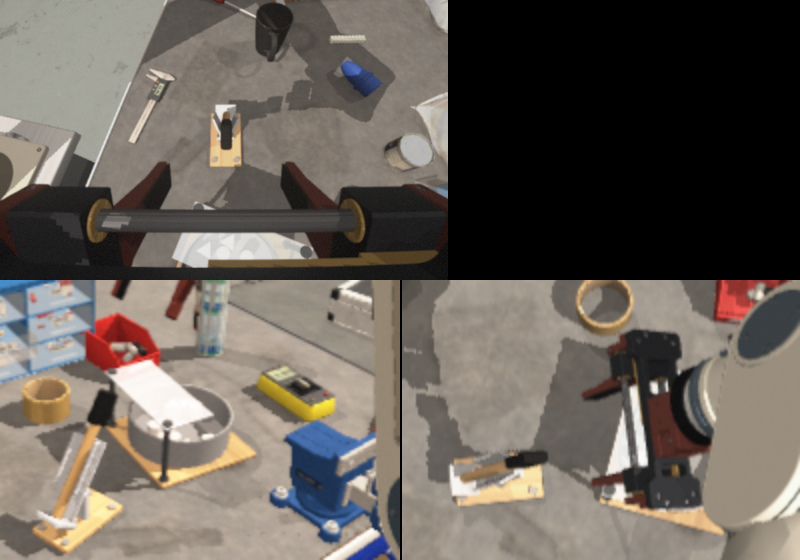

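The stirrer lies in its rest as at the start, the gripper is clear, and the bystanders look unmoved.

```bash
python3 -c "
from cell import ticket
print(ticket.hand_in())"
```

```text
the job is handed in; nothing more can be done
None
```

The job is done and handed in at about 28 s of robot time. `hand_in()` reports no verdict, so the outcome below rests on my own checks.

**What I did:** I stirred two triangular pieces out along the tub wall and pushed two cylinders under the guard. Then I laid the stirrer back in its rest, let go and backed away.

The first two stirring passes did not bring the triangles out: they slipped outward and jammed against the wall. Turning the stirrer's lean by 45° fixed that.

**Last checks:**
- **Pieces:** In the wrist image taken after stirring, the cylinders under the guard were at x ≈ +26 and +34 mm. The triangles in the open half were at x ≈ −27 and −47 mm. The limit is +5 mm, and these readings are good to a few millimetres. All 8 pieces lay inside the tub.
- **Stirrer:** The tool was within about 1.5 mm of its original grip pose when I let go. The final picture shows the stirrer in the channel as at the start.
- **Bystanders:** I compared the multimeter, tape roll and mug only by eye in the pictures. They looked unmoved.
- **Forces:** The highest wrist force I read was about 17 N. I read it only at the end of each move, so brief peaks in between could have been higher.

No check failed at the end.

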